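# Tip the pastry tray and scoop up the chocolates

### The arm

A 6-joint arm with a two-finger parallel gripper is mounted at the origin on the work surface. World frame = base frame: x ahead of the robot, y to its left, z up, the work surface at z = 0. Lengths are in m, angles in rad, forces in N, time in s.
With the tool pointing down it reaches from about 0.35 to 0.975 m from the base axis. Payload 4.9 kg.
Tool frame: the origin (TCP) lies on the centre line of the jaws, within the pads' length; the fingertips stand ctrl.tcp_to_tips ahead of it and the grasp point (between the pads) lies 3 mm ahead of it (ctrl.tcp_to_tips is the distance from the TCP to the fingertips, in m); z points along the fingers, y is the direction in which the jaws open and shut (so a half turn about z gives the same grasp; the last joint's range is limited). The gripper opens to 85 mm and grips with 20 to 120 N. Pads are 22 mm wide; open, the fingers measure 114 mm over their backs; the gripper's body (76 mm by 85 mm) begins 54 mm behind the grasp point. The pads swing forward as they close: fully open they stand 13 mm farther back than shut.
Start: joints at [-1.455, 0.053, 1.613, -0, 1.476, -0.119], TCP at [0.145, -0.608, 0.253] pointing down, gripper open.
Joint ranges: [-3.01, 3.01], [-1.01, 2.22], [0.06, 2.58], [-1.02, 4.17], [0.09, 2.62], [-3.14, 3.14]. Speed limits (rad/s): [2.57, 2.57, 3.14, 3.14, 3.14, 3.14].

### API

Orientations are given as a rotation vector (axis times angle).
In Python, from station import ctrl, vision gives the robot as it stands.
- The arm moves only by the tool jog_arm, never from a script. Its argument "deltas" is a list of rows, each a list of 7 numbers: the turn, a rotation vector about the tool's x, y, z in rad, then the shift along the tool's x, y, z in cm, then the opening, from 0 (shut) to 1 (fully open). A call has 1 to 12 rows; each row shifts and turns the commanded pose from where the row before left it, along the tool's axes as they then stand; what a row does not reach is not made up. A row lasts 1/12 s, in which the tool goes at most 41.7 mm and 7.16 degrees, less where a joint would pass 70% of its speed; a pose out of reach is approached as far as the arm can. A call with a gripper value outside its range is refused whole. The fingers move at their own pace and stop on an object; "grip_force" is the grip in N (left out, the last holds). Time passes only in rows, so rows that do not move let the fingers close. It gives the time, the measured TCP pose, the force and the opening at its end, in the units of the state.
- ctrl.get_obs(): the state, without advancing time (a new reading comes with each control period).
- vision.get_image(name): name is "scene" or "top" or "wrist"; returns (picture, depth): 420x560x3 uint8, red, green, blue; 420x560 float32, m along the optical axis (not along the pixel's ray), 0 where there is no reading.
- vision.calibration(name): a dict with "fx", "fy", "cx", "cy" (pixels), "rvec" (rotation vector, rad) and "tvec" (3), from world to camera coordinates, as OpenCV has them; the wrist camera has in their place "hand_eye" (4x4, takes a point from camera to tool coordinates, whose origin is the TCP and whose axes are the flange's). Camera axes: x right, y down, z forward; pixel columns grow to the right and rows downward; lengths in m; the calibration is good to about 2 mm. A picture is of the moment at which its call begins: read the wrist's pose just before it. calibration takes no time and is no camera call.
- ctrl.finish_job(): hands the job in, once; it reports no verdict.
The state is a dict: "t": time; "q": joint angles; "dq": joint speeds; "effort": joint torques, N m; "tool_pos": TCP position; "tool_rot": TCP orientation; "contact_force": force on the tool from outside, world axes, zero at the start; "wrist_torque": the same for the moment, N m; "opening": finger opening in m.
Only numpy, scipy, OpenCV 4.12 (cv2) and the standard library are available. Lean on these libraries where they do the work, as an engineer would, in place of code of your own. Each camera call takes 0.05 s, during which the arm holds its last target. There are 200 camera calls.

### The job

Raise the end of the steel tray that faces the wooden riser and rest that end on top of the riser, so that the chocolates roll down and gather against the tray's low end. Then take the scoop, gather all five chocolates with it, never touching them with the fingers, and tip them into the glass bowl. Finish with the scoop laid flat on the counter, open side up, the tray still propped on the riser and nothing dropped on the counter or knocked about.

Things in the scene. Friction and masses are not known exactly. Their poses are not given: they have to be found in the camera images.
- tray: Straight-sided stainless pastry tray, loose, 0.55 kg: 320 long (its own y) x 110 wide (x) x 40 high outside, floor and walls 3 thick, so 314 x 104 and 37 deep inside. Origin: centre of its underside. It lies flat at the start, its long axis roughly across the robot's view (left-right). A raised wire handle at each end. It slides on the counter when one end is lifted and pulled. A tilt above about 6 degrees makes the chocolates roll down.
- tray_handle_a (a point): Centre of the straight grip bar of the handle at the tray's +y end: a 9 thick round steel bar, 72 long, along the tray's x; it stands 72 above the tray's underside and 22 outside the end wall (182 from the tray's centre). The bar may turn between the fingers as the tray tips.
- tray_handle_b (a point): The same at the tray's -y end.
- riser: Low wooden buffet riser (small dark wooden bench), fixed to the counter, beyond one end of the tray (either end, see its position): 50 high, its top 90 along its own y (the tray's length) and 170 along x. Origin: centre of its underside. With the tray's end lapping about 35 over its near edge the tray is tilted by 10 degrees and does not slide.
- bowl: Round clear glass bowl, loose, 0.5 kg, beyond the tray's other end: 150 across the rim, 65 high. Origin: centre of its underside.
- scoop: Flat-bottomed aluminium scoop, loose, 0.2 kg, lying flat on the far side of the tray. Origin: centre of the underside of its bowl, 100 long x 92 wide; x points to the open front lip, y across, z up. Floor 3 thick, thinning to a 1.2 lip at x = +50; side walls at y = +-46 (3 thick) 42 high at the back, 30 at x = -15 and sloping down to 4 at x = +20, none on the front 30; back wall 42 high at x = -50. It fits between the tray's side walls with 6 to spare on each side.
- scoop_grip (a point): Grip point on the scoop's handle, at x = -88, y = 0, z = 51 in the scoop's frame (axes the same as the scoop's). The handle is a straight bar 16 wide (y) and 22 deep that leaves the back wall at 32 high and rises backwards at 25 degrees for 92; the grip point is 46 along it.
- choc0_center (a point): Centre of a round chocolate, 28 diameter, 14 g, one of five that lie scattered on the tray floor. It stays put on a level surface and rolls on anything tilted by more than about 5 degrees, so also off the front of a scoop whose lip points down.
- choc1_center (a point): Centre of a round chocolate, 28 diameter, 14 g, one of five that lie scattered on the tray floor. It stays put on a level surface and rolls on anything tilted by more than about 5 degrees, so also off the front of a scoop whose lip points down.
- choc2_center (a point): Centre of a round chocolate, 28 diameter, 14 g, one of five that lie scattered on the tray floor. It stays put on a level surface and rolls on anything tilted by more than about 5 degrees, so also off the front of a scoop whose lip points down.
- choc3_center (a point): Centre of a round chocolate, 28 diameter, 14 g, one of five that lie scattered on the tray floor. It stays put on a level surface and rolls on anything tilted by more than about 5 degrees, so also off the front of a scoop whose lip points down.
- choc4_center (a point): Centre of a round chocolate, 28 diameter, 14 g, one of five that lie scattered on the tray floor. It stays put on a level surface and rolls on anything tilted by more than about 5 degrees, so also off the front of a scoop whose lip points down.
- coupe0: Bystander: stemmed coupe glass, 96 across, 132 tall. Origin under its foot.
- coupe1: Bystander: another coupe glass.
- carafe: Bystander: glass carafe of coffee, 84 across, 240 tall. Origin under its base.
Mind the look-alikes: they are no part of the job. Several things look just like the riser: the one meant starts farthest to the robot's left.

How it is judged:
By the outcome, as a careful person would: the job done as asked, in the order asked, and still so for the second after the job is handed in, with the robot touching nothing.
It also fails if it takes over 72 s, if anything falls off the work surface, if the arm or the gripper's body presses on something with over 40 N, if the wrist force passes 120 N, or if a joint passes its speed limit or range.

## Working session

There is one attempt and no reset: what is moved stays moved. The work goes in short steps, Python scripts to look and compute and a tool call to move; the robot and the scene stay as the last step left them, time stands still between calls to the robot, and variables do not carry over. Pictures are saved under pics/ and viewed, about 8 in all and at most 12, crops included, and the job is handed in when it is done.

Besides the shell and the picture viewer there is one more tool, called after "Request:" as name(argument=value, ...) on one line, values as JSON. jog_arm: Moves the arm, as the interface text tells. Its arguments: {"type":"object","properties":{"deltas":{"type":"array"},"grip_force":{"type":"number"}},"required":["deltas"]}

```bash
ls; mkdir -p pics; cat > h.py <<'E'
import numpy as np, cv2
from scipy.spatial.transform import Rotation as R
from station import ctrl, vision
def snap(n):
    o=ctrl.get_obs(); im,d=vision.get_image(n); return o,im,d
def cam(n,o):
    c=vision.calibration(n); K=np.array([[c['fx'],0,c['cx']],[0,c['fy'],c['cy']],[0,0,1]])
    if n=='wrist':
        T=np.eye(4);T[:3,:3]=R.from_rotvec(o['tool_rot']).as_matrix();T[:3,3]=o['tool_pos']
        T=T@np.array(c['hand_eye']); return K,T
    T=np.eye(4);T[:3,:3]=R.from_rotvec(c['rvec']).as_matrix();T[:3,3]=c['tvec'];return K,np.linalg.inv(T)
def ray(K,T,u,v):
    d=T[:3,:3]@np.linalg.inv(K)@np.array([u,v,1.]); return T[:3,3],d
def onz(K,T,u,v,z):
    p,d=ray(K,T,u,v); return p+d*(z-p[2])/d[2]
def cloud(K,T,D):
    v,u=np.indices(D.shape); P=np.stack([(u-K[0,2])/K[0,0]*D,(v-K[1,2])/K[1,1]*D,D],-1)
    W=P@T[:3,:3].T+T[:3,3]; W[D<=0]=np.nan; return W
def proj(K,T,p):
    q=np.linalg.inv(T)@np.append(p,1); q=K@q[:3]; return q[:2]/q[2]
def save(n,im): cv2.imwrite('pics/'+n,cv2.cvtColor(im,cv2.COLOR_RGB2BGR))
E
python3 - <<'E'
from h import *
o,a,d=snap('top'); np.savez('top.npz',im=a,d=d)
o,b,e=snap('scene'); np.savez('scene.npz',im=b,d=e)
save('top.png',a); save('scene.png',b)
print(o['t'],ctrl.tcp_to_tips,o['tool_rot'])
for n in('top','scene'):
    K,T=cam(n,o); print(K[0,0],T.round(3))
print(vision.calibration('wrist'))
E
```

```text
pics
0.05 0.022 [-3.11796861e+00 -3.67736933e-01  1.59381213e-05]
484.06298390958136 [[ 0.028 -0.983  0.181  0.344]
 [-1.    -0.029 -0.005  0.065]
 [ 0.01  -0.18  -0.984  1.283]
 [ 0.     0.     0.     1.   ]]
379.7048901015785 [[ 0.102  0.555 -0.825  1.433]
 [ 0.995 -0.043  0.094 -0.011]
 [ 0.017 -0.83  -0.557  0.673]
 [ 0.     0.     0.     1.   ]]
{'fx': 360.67267175538444, 'fy': 360.67267175538444, 'cx': 284.6339368433955, 'cy': 205.93085880236046, 'hand_eye': array([[ 9.16963602e-04, -9.59422281e-01, -2.81971712e-01,
         7.04005580e-02],
       [ 9.99999554e-01,  9.43895851e-04,  4.03178131e-05,
         6.41861209e-04],
       [ 2.27470121e-04, -2.81971623e-01,  9.59422718e-01,
        -1.20512327e-01],
       [ 0.00000000e+00,  0.00000000e+00,  0.00000000e+00,
         1.00000000e+00]])}
```

View pics/top.png

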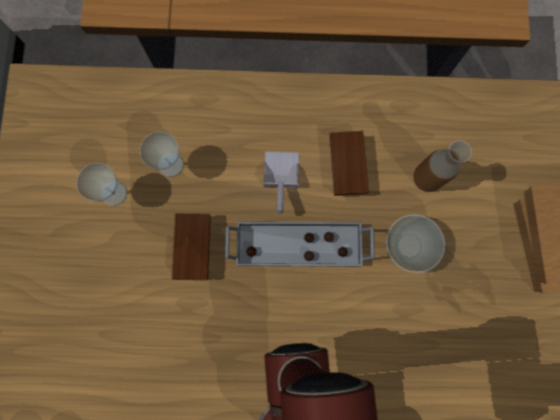

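View pics/scene.png

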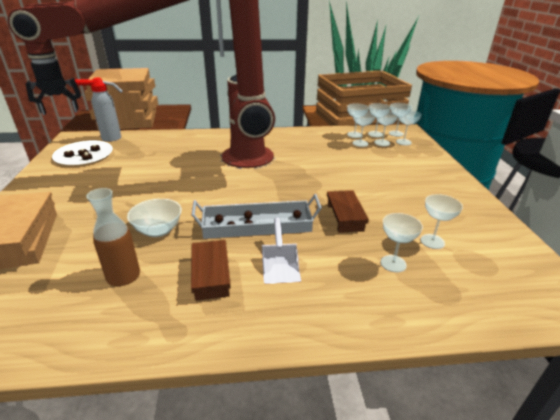

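Top view: the riser candidates are the dark wooden block at left (192,247) and a look-alike at (349,163). Image left is world +y, so the one meant is (192,247). The plate of chocolates behind the robot, seen in the scene view, is also a decoy. The tray is centred at (300,245), with the handle facing the riser at (229,243). The bowl is at (415,243), and the scoop at (282,170) has its handle toward the robot. Next I'll check close crops of both views.

```bash
python3 - <<'E'
from h import *
a=np.load('top.npz')['im'];b=np.load('scene.npz')['im']
A=cv2.resize(a[140:290,165:455],None,fx=2.6,fy=2.6,interpolation=cv2.INTER_CUBIC)[:, :754]
B=cv2.resize(b[180:300,120:380],None,fx=2.9,fy=2.9*0.5,interpolation=cv2.INTER_CUBIC)[:, :754]
save('crop.png',np.vstack([A,B]))
o=ctrl.get_obs()
z=np.load('top.npz');K,T=cam('top',o);W=cloud(K,T,z['d'])
for u,v in [(192,247),(177,247),(205,247),(192,220),(349,163),(300,245),(229,243),(372,243),(415,243),(282,165),(281,195)]: print(u,v,W[v,u].round(3))
# riser top corners: dark wood pixels with z .04-.06
Z=W[...,2]
for nm,(u0,u1,v0,v1),(z0,z1) in [('riser',(160,222,200,290),(.042,.06)),('tray rim',(232,368,215,272),(.033,.05)),('handle a',(222,237,220,265),(.055,.09)),('handle b',(364,380,220,265),(.055,.09)),('bowl',(385,450,212,275),(.055,.08)),('scoopbowl',(262,302,150,188),(.0,.06)),('scoophandle',(272,292,186,215),(.03,.12))]:
    m=np.zeros(Z.shape,bool);m[v0:v1,u0:u1]=1;m&=(Z>z0)&(Z<z1);p=W[m]
    r=cv2.minAreaRect((p[:,:2]*1000).astype(np.float32)); print(nm,len(p),np.round(r[0],1),np.round(r[1],1),round(r[2],2),'z',np.percentile(p[:,2],[5,50,95]).round(3))
E
```

```text
192 247 [0.469 0.288 0.053]
177 247 [0.468 0.327 0.048]
205 247 [0.469 0.255 0.053]
192 220 [0.538 0.292 0.052]
349 163 [ 0.701 -0.11   0.058]
300 245 [0.487 0.011 0.005]
229 243 [0.479 0.192 0.074]
372 243 [ 0.489 -0.166  0.075]
415 243 [ 0.501 -0.294  0.006]
282 165 [0.705 0.065 0.005]
281 195 [0.608 0.066 0.064]
riser 2360 [472.3 291.5] [170.3  91.4] 0.76 z [0.046 0.051 0.055]
tray rim 788 [487.2  15.7] [112.3 331.9] 1.62 z [0.035 0.043 0.047]
handle a 151 [482.9 191.5] [81.  18.4] 1.01 z [0.061 0.075 0.08 ]
handle b 156 [ 491.5 -162.5] [81.4 21.2] 3.36 z [0.059 0.075 0.08 ]
bowl 536 [ 493.9 -278.9] [147.2 147.3] 45.87 z [0.056 0.064 0.069]
scoopbowl 1301 [690.3  66.1] [117.3 107.4] 1.71 z [0.001 0.004 0.041]
scoophandle 167 [599.   67.8] [73.3 15.4] 1.51 z [0.05  0.068 0.081]
```

View pics/crop.png

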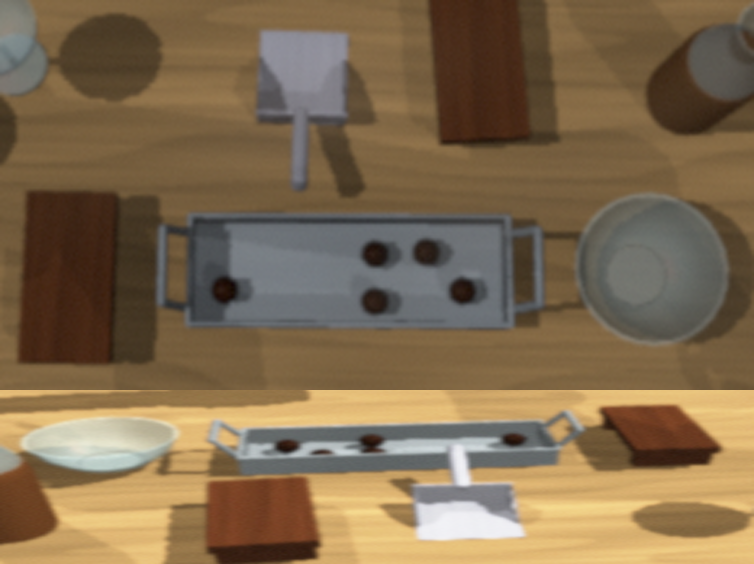

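Choices confirmed. The riser is at about (0.472, 0.291) with its near edge at y=0.246. Handle a is at (0.483, 0.195), the bowl at (0.494, -0.279), and the scoop's handle points at the robot. Next I'll plan the reach.

```bash
cat >> h.py <<'E'
def plan(p,Rt,N,g,start=None):
    """print N rows from present (or start) pose to (p,Rt)"""
    o=ctrl.get_obs(); p0,R0=start if start else (np.array(o['tool_pos']),R.from_rotvec(o['tool_rot']))
    rel=(R0.inv()*Rt).as_rotvec(); print('ang',np.degrees(np.linalg.norm(rel)).round(1),'dist',np.linalg.norm(p-p0).round(3),'per row',np.linalg.norm(rel)/N,np.linalg.norm(p-p0)/N)
    dp=(p-p0)/N; last=None
    for k in range(N):
        Rk=R0*R.from_rotvec(rel*k/N); t=Rk.inv().apply(dp)*100
        print('['+','.join('%g'%x for x in list((rel/N).round(3))+list(t.round(2))+[g])+'],',end='\n' if k%12==11 else '')
    print()
def Rdown(yaw,tilt=0):  # tool x at world yaw, z down, then tilt about world horizontal axis perpendicular to tool x
    x=np.array([np.cos(yaw),np.sin(yaw),0]);z=np.array([0,0,-1.]);
    return R.from_matrix(np.stack([x,np.cross(z,x),z],1))*R.from_rotvec([0,tilt,0])
E
python3 - <<'E'
from h import *
plan(np.array([.48,.196,.2]),Rdown(np.pi+.024),24,1)
E
```

```text
ang 167.9 dist 0.872 per row 0.12211583636610564 0.036326247814620155
[-0,-0,-0.122,2.13,-2.93,0.22,1],[-0,-0,-0.122,2.48,-2.65,0.22,1],[-0,-0,-0.122,2.78,-2.33,0.22,1],[-0,-0,-0.122,3.04,-1.97,0.22,1],[-0,-0,-0.122,3.26,-1.59,0.22,1],[-0,-0,-0.122,3.43,-1.18,0.22,1],[-0,-0,-0.122,3.55,-0.75,0.22,1],[-0,-0,-0.122,3.61,-0.31,0.22,1],[-0,-0,-0.122,3.62,0.13,0.22,1],[-0,-0,-0.122,3.58,0.57,0.22,1],[-0,-0,-0.122,3.48,1,0.22,1],[-0,-0,-0.122,3.34,1.42,0.22,1],
[-0,-0,-0.122,3.14,1.81,0.22,1],[-0,-0,-0.122,2.89,2.18,0.22,1],[-0,-0,-0.122,2.61,2.52,0.22,1],[-0,-0,-0.122,2.28,2.82,0.22,1],[-0,-0,-0.122,1.92,3.08,0.22,1],[-0,-0,-0.122,1.53,3.29,0.22,1],[-0,-0,-0.122,1.12,3.45,0.22,1],[-0,-0,-0.122,0.69,3.56,0.22,1],[-0,-0,-0.122,0.25,3.62,0.22,1],[-0,-0,-0.122,-0.19,3.62,0.22,1],[-0,-0,-0.122,-0.63,3.57,0.22,1],[-0,-0,-0.122,-1.06,3.47,0.22,1],
```

Request:
jog_arm(deltas=[[0,0,-0.122,2.13,-2.93,0.2,1],[0,0,-0.122,2.48,-2.65,0.2,1],[0,0,-0.122,2.78,-2.33,0.2,1],[0,0,-0.122,3.04,-1.97,0.2,1],[0,0,-0.122,3.26,-1.59,0.2,1],[0,0,-0.122,3.43,-1.18,0.2,1],[0,0,-0.122,3.55,-0.75,0.2,1],[0,0,-0.122,3.61,-0.31,0.2,1],[0,0,-0.122,3.62,0.13,0.2,1],[0,0,-0.122,3.58,0.57,0.2,1],[0,0,-0.122,3.48,1.0,0.2,1],[0,0,-0.122,3.34,1.42,0.2,1]], grip_force=40)

```text
t: 1.1
tool_pos: [0.3129, -0.2046, 0.2288]
tool_rot: [2.069, 2.364, 0.0]
contact_force: [1.5, 1.0, -0.3]
opening: 0.0852
```

Request:
jog_arm(deltas=[[0,0,-0.122,3.14,1.81,0.2,1],[0,0,-0.122,2.89,2.18,0.2,1],[0,0,-0.122,2.61,2.52,0.2,1],[0,0,-0.122,2.28,2.82,0.2,1],[0,0,-0.122,1.92,3.08,0.2,1],[0,0,-0.122,1.53,3.29,0.2,1],[0,0,-0.122,1.12,3.45,0.2,1],[0,0,-0.122,0.69,3.56,0.2,1],[0,0,-0.122,0.25,3.62,0.2,1],[0,0,-0.122,-0.19,3.62,0.2,1],[0,0,-0.122,-0.63,3.57,0.2,1],[0,0,-0.122,-1.06,3.47,0.2,1]])

```text
t: 2.1
tool_pos: [0.4811, 0.197, 0.2046]
tool_rot: [0.044, -3.141, 0.0]
contact_force: [1.0, 0.0, 0.2]
opening: 0.0853
```

```bash
cat > look.py <<'E'
import sys
from h import *
o,a,d=snap('wrist'); np.savez(sys.argv[1]+'.npz',im=a,d=d,p=o['tool_pos'],r=o['tool_rot']); save(sys.argv[1]+'.png',a)
print(o['t'],np.round(o['tool_pos'],4),R.from_rotvec(o['tool_rot']).as_matrix().round(3).tolist(),np.round(o['q'],2),o['opening'],np.round(o['contact_force'],1))
E
python3 look.py w1
python3 - <<'E'
from h import *
z=np.load('w1.npz');K,T=cam('wrist',dict(tool_pos=z['p'],tool_rot=z['r']));W=cloud(K,T,z['d']);Z=W[...,2]
m=(Z>.066)&(Z<.085)&(np.abs(W[...,1]-.197)<.012)&(np.abs(W[...,0]-.483)<.05);p=W[m]
print(len(p),p.mean(0),np.percentile(p,[2,98],axis=0).round(4)); print(np.polyfit(p[:,0],p[:,1],1))
E
```

```text
2.1 [0.4811 0.197  0.2046] [[-1.0, -0.028, -0.001], [-0.028, 1.0, -0.0], [0.001, -0.0, -1.0]] [ 0.25 -0.17  1.91 -0.    1.4  -1.35] 0.08532422055288127 [1.  0.  0.2]
1403 [0.47581824 0.19789869 0.07488427] [[0.4396 0.1918 0.0676]
 [0.516  0.2028 0.0772]]
[0.02721876 0.18494751]
```

View pics/w1.png

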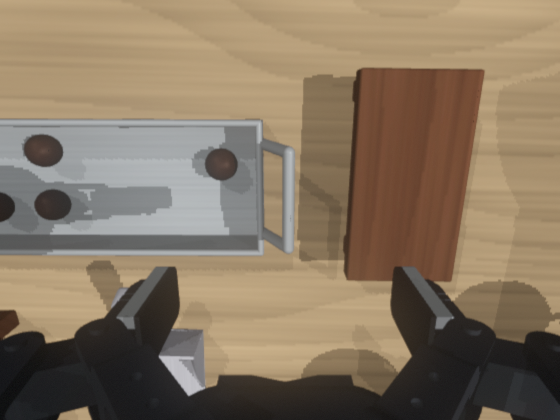

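Wrist view: the bar is at pixel column 289 (rows 150–250), centred at y≈0.198, x≈0.4785, top z≈0.077. The tray is left of it and the riser right. Now I'll descend and close.

Request:
jog_arm(deltas=[[0,0,0,0.26,0.1,1.5,0.5],[0,0,0,0,0,2.0,0.5],[0,0,0,0,0,2.5,0.5],[0,0,0,0,0,2.5,0.5],[0,0,0,0,0,2.0,0.5],[0,0,0,0,0,2.0,0.5],[0,0,0,0,0,1.0,0.5],[0,0,0,0,0,0,0],[0,0,0,0,0,0,0],[0,0,0,0,0,0,0],[0,0,0,0,0,0,0],[0,0,0,0,0,0,0]], grip_force=40)

```text
t: 3.15
tool_pos: [0.4793, 0.1964, 0.0716]
tool_rot: [-0.033, 3.139, 0.002]
contact_force: [-0.2, 0.9, 0.0]
opening: 0.0073
```

```bash
python3 - <<'E'
from h import *
z=np.load('w1.npz');K,T=cam('wrist',dict(tool_pos=z['p'],tool_rot=z['r']));W=cloud(K,T,z['d']);Z=W[...,2]
m=(Z>.045)&(Z<.058)&(W[...,1]>.22)&(W[...,1]<.36)&(W[...,0]<.55);p=W[m]
r=cv2.minAreaRect((p[:,:2]*1000).astype(np.float32));print(r,p[:,2].mean())
for x in (.41,.44,.47,.5): 
    q=p[abs(p[:,0]-x)<.004]; print(x,q[:,1].min(),q[:,1].max())
m=(abs(Z-.04)<.005)&(W[...,1]>.1)&(W[...,1]<.19);p=W[m];print('tray end',np.percentile(p[:,1],[99]),np.percentile(p[:,0],[1,99]))
o=ctrl.get_obs();print(o['opening'])
E
```

```text
((466.7021484375, 293.54949951171875), (167.431640625, 90.55644226074219), 0.8601853847503662) 0.04983474158845752
0.41 0.24743048951735241 0.3379907150678665
0.44 0.24809377489742035 0.33796952143574355
0.47 0.2484431813496852 0.3386256297657463
0.5 0.24901200911167054 0.33879754192597533
tray end [0.17990704] [0.42352241 0.64998634]
0.007252476859828313
```

Request:
jog_arm(deltas=[[0,0,0,0,-0.1,-0.9,0],[0,0,0,0,-0.2,-0.9,0],[0,0,0,0,-0.3,-0.9,0],[0,0,0,0,-0.3,-1.0,0],[0,0,0,0,-0.4,-1.0,0],[0,0,0,0,-0.4,-1.0,0],[0,0,0,0,-0.4,-1.0,0],[0,0,0,0,-0.4,-0.8,0],[0,0,0,0,0.6,0,0],[0,0,0,0,1.0,0,0],[0,0,0,0,1.2,0,0],[0,0,0,0,1.2,0,0]])

```text
t: 4.15
tool_pos: [0.4775, 0.2119, 0.1442]
tool_rot: [0.033, -3.139, 0.001]
contact_force: [-0.8, -2.2, -4.6]
opening: 0.0077
```

```bash
python3 - <<'E'
from h import *
o,a,d=snap('scene');K,T=cam('scene',o);W=cloud(K,T,d);Z=W[...,2]
save('s2.png',cv2.resize(a[120:320,100:400],None,fx=2.5,fy=2.5))
print(o['t'],np.round(o['tool_pos'],4),o['opening'],np.round(o['contact_force'],1))
E
```

```text
4.15 [0.4775 0.2119 0.1442] 0.00768617132575052 [-0.8 -2.2 -4.6]
```

View pics/s2.png

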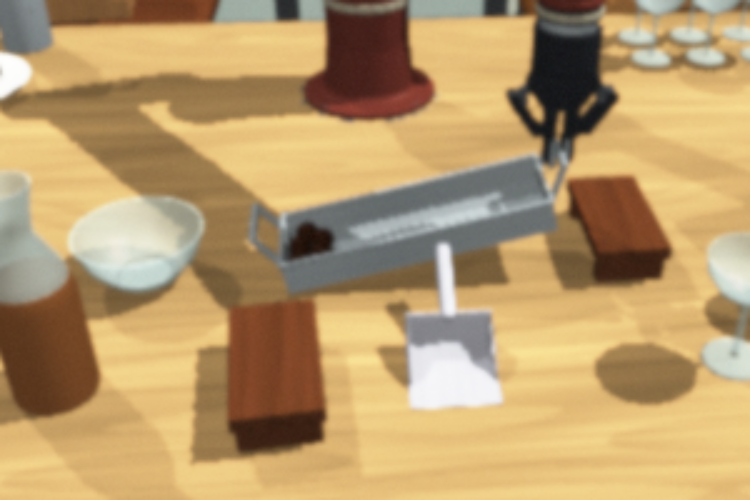

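The tray is tilted and the chocolates have gathered at the low end (crop pixel 310,240). The raised end is clear of the riser, so I'll pull it over and lower.

Request:
jog_arm(deltas=[[0,0,0,0,1.0,0,0],[0,0,0,0,1.2,0,0],[0,0,0,0,1.2,0,0],[0,0,0,0,1.2,0,0],[0,0,0,0,1.2,0,0],[0,0,0,0,1.0,0,0],[0,0,0,0,0.5,0,0],[0,0,0,0,0.2,0.4,0],[0,0,0,0,0.2,0.4,0],[0,0,0,0,0.2,0.4,0],[0,0,0,0,0.1,0.2,0],[0,0,0,0,0,0,0]])

```text
t: 5.2
tool_pos: [0.4765, 0.291, 0.131]
tool_rot: [0.033, -3.141, -0.0]
contact_force: [-0.1, 2.6, -2.5]
opening: 0.0076
```

```bash
python3 - <<'E'
from h import *
o,a,d=snap('top');K,T=cam('top',o);W=cloud(K,T,d);Z=W[...,2]
print(o['t'],np.round(o['tool_pos'],4),o['opening'],np.round(o['contact_force'],1))
# tray floor slope: sample along y at x=.485 away from arm
for y in np.arange(-.12,.26,.02):
    m=(abs(W[...,1]-y)<.003)&(abs(W[...,0]-.482)<.02); print(round(y,2),np.round(np.nanmedian(Z[m]),3),end='; ')
E
```

```text
5.2 [0.4765 0.291  0.131 ] 0.007605118432540728 [-0.1  2.6 -2.5]
-0.12 0.001; -0.1 0.002; -0.08 nan; -0.06 0.002; -0.04 0.036; -0.02 0.029; 0.0 0.036; 0.02 0.014; 0.04 0.018; 0.06 0.02; 0.08 0.025; 0.1 0.028; 0.12 0.031; 0.14 0.036; 0.16 0.038; 0.18 0.042; 0.2 0.046; 0.22 0.386; 0.24 0.213;
  return np.nanmean(a, axis, out=out, keepdims=keepdims)
```

Request:
jog_arm(deltas=[[0,0,0,0,0,0.2,0],[0,0,0,0,0,0,0.4],[0,0,0,0,0,0,0.4],[0,0,0,0,0,0,0.4],[0,0,0,0,0,0,0.4],[0,0,0,0,0,0,0.4],[0,0,0,0,0,-1.0,0.4],[0,0,0,0,0,-2.0,0.4],[0,0,0,0,0,-3.0,0.4],[0,0,0,0,0,-3.0,0.5],[0,0,0,0,0,-2.5,0.6],[0,0,0,0,0,0,0.6]])

```text
t: 6.25
tool_pos: [0.4793, 0.2922, 0.2525]
tool_rot: [-0.033, 3.13, 0.007]
contact_force: [0.6, 0.5, 1.4]
opening: 0.051
```

Request:
jog_arm(deltas=[[0,0,0,-1.2,-2.3,0,0.6],[0,0,0,-1.4,-2.5,0,0.6],[0,0,0,-1.4,-2.5,0,0.6],[0,0,0,-1.4,-2.5,0,0.6],[0,0,0,-1.4,-2.5,0,0.6],[0,0,0,-1.4,-2.5,0,0.6],[0,0,0,-1.4,-2.5,0,0.6],[0,0,0,-1.4,-2.5,0,0.6],[0,0,0,-1.2,-2.3,0,0.6],[0,0,0,0,0,0,0.6]])

```text
t: 7.08
tool_pos: [0.6047, 0.0688, 0.2443]
tool_rot: [-0.027, 3.141, -0.003]
contact_force: [-0.0, 0.1, -0.2]
opening: 0.0509
```

```bash
python3 look.py w2; python3 - <<'E'
from h import *
z=np.load('w2.npz');K,T=cam('wrist',dict(tool_pos=z['p'],tool_rot=z['r']));W=cloud(K,T,z['d']);Z=W[...,2]
m=(Z>.035)&(Z<.1)&(W[...,0]>.52)&(W[...,0]<.66)&(abs(W[...,1]-.067)<.03);p=W[m];print(len(p))
for x in np.arange(.55,.65,.01):
    q=p[abs(p[:,0]-x)<.003]
    if len(q): print(x.round(2),q[:,1].min().round(4),q[:,1].max().round(4),np.percentile(q[:,2],[10,50,90]).round(4))
o,a,d=snap('top');K,T=cam('top',o);W=cloud(K,T,d);Z=W[...,2]
for y in np.arange(-.06,.28,.02):
    m=(abs(W[...,1]-y)<.003)&(abs(W[...,0]-.482)<.02); print(round(y,2),np.round(np.nanmedian(Z[m]),3),end='; ')
E
```

```text
7.0833 [0.6047 0.0688 0.2443] [[-1.0, -0.017, 0.001], [-0.017, 1.0, -0.002], [-0.001, -0.002, -1.0]] [-0.01  0.02  1.66 -0.    1.46 -1.6 ] 0.05092923908753051 [-0.   0.1 -0.2]
2430
0.56 0.0615 0.0771 [0.0654 0.0698 0.0743]
0.57 0.0617 0.0772 [0.0752 0.0773 0.079 ]
0.58 0.0618 0.0767 [0.0711 0.0728 0.0745]
0.59 0.0618 0.0771 [0.0661 0.0681 0.07  ]
0.6 0.0618 0.0766 [0.0615 0.0636 0.065 ]
0.61 0.0619 0.077 [0.0564 0.0589 0.0605]
0.62 0.0619 0.0765 [0.0523 0.0541 0.056 ]
0.63 0.062 0.0769 [0.0474 0.0496 0.0513]
0.64 0.0371 0.097 [0.0373 0.0416 0.0451]
-0.06 0.001; -0.04 0.035; -0.02 0.03; 0.0 nan; 0.02 0.553; 0.04 0.551; 0.06 0.559; 0.08 0.558; 0.1 0.55; 0.12 0.552; 0.14 nan; 0.16 0.038; 0.18 0.042; 0.2 0.046; 0.22 0.049; 0.24 0.052; 0.26 0.055;
  return np.nanmean(a, axis, out=out, keepdims=keepdims)
```

View pics/w2.png

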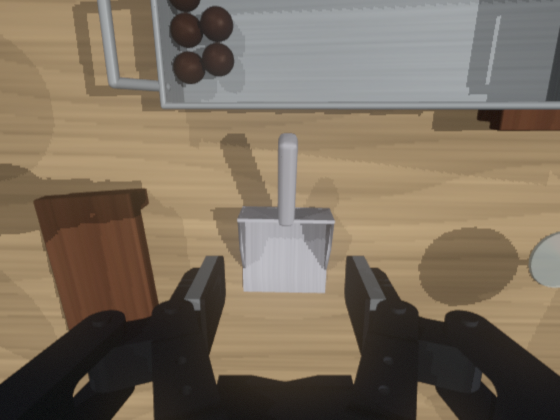

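The wrist view shows the scoop bowl at (285,250) and its handle at (287,180). The five chocolates are in two rows at the tray's low end (175–235, 0–75), and the tray is still propped. The handle centre is y=0.0693, with the grip point at x≈0.601, z≈0.051.

Request:
jog_arm(deltas=[[0,0,0.015,0.37,0,2.5,0.6],[0,0,0,0,0.05,3.0,0.6],[0,0,0,0,0,3.0,0.6],[0,0,0,0,0,3.0,0.6],[0,0,0,0,0,3.0,0.6],[0,0,0,0,0,2.5,0.6],[0,0,0,0,0,1.5,0.6],[0,0,0,0,0,0.5,0.6],[0,0,0,0,0,0,0.6]], grip_force=100)

```text
t: 7.93
tool_pos: [0.5977, 0.074, 0.0526]
tool_rot: [0.012, -3.138, -0.0]
contact_force: [-0.1, 0.2, 0.2]
opening: 0.0516
```

Request:
jog_arm(deltas=[[0,0,0,0,0,0,0],[0,0,0,0,0,0,0],[0,0,0,0,0,0,0],[0,0,0,0,0,0,0],[0,0,0,0,0,0,0],[0,0,0,0,0,0,0],[0,0,0,0,0,0,0]], grip_force=100)

```text
t: 8.52
tool_pos: [0.601, 0.0731, 0.0566]
tool_rot: [-0.01, 3.138, -0.0]
contact_force: [-1.2, -0.2, 5.5]
opening: 0.0145
```

Request:
jog_arm(deltas=[[0,0,0,0,0,-1.0,0],[0,0,0,0,0,-2.0,0],[0,0,0,0,0,-3.0,0],[0,0,0,0,0,-3.0,0],[0,0,0,0,0,-3.0,0],[0,0,0,0,0,-3.0,0],[0,0,0,0,0,-2.0,0],[0,0,0,0,0,-1.0,0],[0,0,0,0,0,0,0]])

```text
t: 9.27
tool_pos: [0.6006, 0.073, 0.2377]
tool_rot: [-0.01, 3.136, 0.0]
contact_force: [0.8, 0.0, -0.2]
opening: 0.0144
```

```bash
python3 look.py w3; python3 - <<'E'
from h import *
o=ctrl.get_obs()
def tool(n):
    z=np.load(n+'.npz');K,T=cam('wrist',dict(tool_pos=z['p'],tool_rot=z['r']));W=cloud(K,T,z['d'])
    return R.from_rotvec(z['r']).inv().apply((W-z['p']).reshape(-1,3)).reshape(W.shape),z['im']
P,im=tool('w3')
# scoop is in tool -x; floor points z~.051+
m=(P[...,0]<-.03)&(P[...,0]>-.16)&(abs(P[...,1])<.06)&(P[...,2]<.09)&(P[...,2]>.0)
p=P[m];print(len(p),np.percentile(p,[1,50,99],axis=0).round(3))
f=p[(p[:,2]>.035)&(abs(p[:,1])<.035)&(p[:,0]<-.05)]
A=np.c_[f[:,:2],np.ones(len(f))];c=np.linalg.lstsq(A,f[:,2],rcond=None)[0];print('floor z=',c,len(f),'resid',(A@c-f[:,2]).std())
for x in np.arange(-.15,.06,.01):
    q=P[(abs(P[...,0]-x)<.003)&(abs(P[...,1])<.07)&(P[...,2]>-.04)&(P[...,2]<.075)]
    if len(q)>5: print(x.round(3),len(q),np.percentile(q[:,1],[1,99]).round(4),np.percentile(q[:,2],[2,50,98]).round(4))
# world positions of chocs from w2
E
```

```text
9.2667 [0.6006 0.073  0.2377] [[-1.0, -0.006, 0.005], [-0.006, 1.0, 0.0], [-0.005, 0.0, -1.0]] [-0.    0.01  1.68  0.    1.44 -1.58] 0.014370037563569147 [ 0.8  0.  -0.2]
1515 [[-0.085 -0.046  0.007]
 [-0.04  -0.001  0.019]
 [-0.03   0.015  0.056]]
floor z= [-0.04739404  0.00013241  0.05050303] 544 resid 0.0005090047531888996
-0.08 398 [-0.017   0.0153] [0.0534 0.0543 0.0554]
-0.04 664 [-0.0468  0.0118] [0.0105 0.0155 0.0561]
-0.03 270 [-0.0094  0.0063] [0.0056 0.0075 0.0125]
-0.02 306 [-0.0089  0.0063] [0.0007 0.0027 0.007 ]
-0.01 1017 [-0.0419  0.0402] [-0.0398 -0.0331  0.0002]
0.0 2075 [-0.0379  0.0362] [-0.0352 -0.0332 -0.0054]
0.01 6367 [-0.043   0.0406] [-0.0393 -0.0222  0.0137]
0.02 615 [-0.0083  0.0072] [-0.0185 -0.0163 -0.0114]
0.03 797 [-0.0081  0.0074] [-0.0228 -0.021  -0.0164]
0.04 1351 [-0.0077  0.0069] [-0.0203 -0.0136 -0.0058]
```

View pics/w3.png

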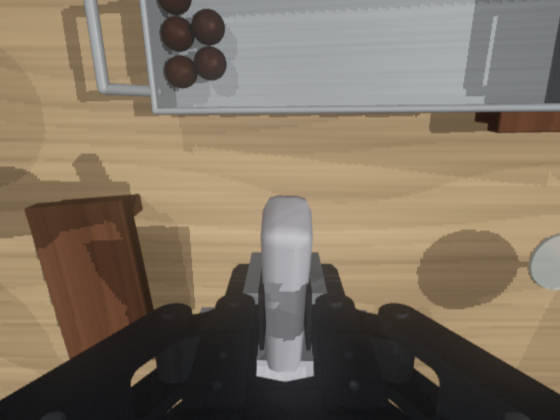

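The wrist view shows the scoop held by its handle (287,280), free of the counter. Next I'll get the tilted tray's exact pose and the chocolates' positions.

```bash
python3 - <<'E'
from h import *
o,a,d=snap('top');np.savez('top2.npz',im=a,d=d);K,T=cam('top',o);Wt=cloud(K,T,d)
z=np.load('w2.npz');K2,T2=cam('wrist',dict(tool_pos=z['p'],tool_rot=z['r']));Ww=cloud(K2,T2,z['d'])
for n,W in(('top',Wt),('w2',Ww)):
    p=W[np.isfinite(W[...,0])&(W[...,2]<.13)&(W[...,2]>.0)&(W[...,0]>.4)&(W[...,0]<.58)&(W[...,1]>-.12)&(W[...,1]<.28)]
    f=p[(abs(p[:,0]-.485)<.03)&(p[:,1]>.04)&(p[:,1]<.23)]
    c=np.array([0,.178,.0])
    for tol in (.02,.006,.003):
        if n=='w2' : f=p[(p[:,0]>.45)&(p[:,0]<.52)&(p[:,1]>.05)&(p[:,1]<.22)]
        k=abs(f@[0,.178,0]+.0075+0*f[:,0]-f[:,2])<.012 if tol==.02 else abs(f[:,:2]@c[:2]+c[2]-f[:,2])<tol
        f=f[k];A=np.c_[f[:,:2],np.ones(len(f))];c=np.linalg.lstsq(A,f[:,2],rcond=None)[0]
    print(n,'floor',c.round(4),len(f),'tilt',np.degrees(np.arctan(c[1])))
    h=(p[:,2]-(p[:,:2]@c[:2]+c[2]))*np.cos(np.arctan(c[1]))
    rim=p[(h>.030)&(h<.042)]
    for y in np.arange(-.04,.25,.03):
        q=rim[abs(rim[:,1]-y)<.004]
        if len(q)>3:
            lo,hi=q[q[:,0]<.485],q[q[:,0]>.485]
            print(' y%.3f'%y, [ (np.percentile(s[:,0],[2,50,98]).round(4).tolist()) if len(s)>2 else None for s in(lo,hi)])
    e=rim[(rim[:,1]<-.02)&(abs(rim[:,0]-.485)<.04)]
    for x in (.45,.47,.49,.51,.53):
        q=rim[(abs(rim[:,0]-x)<.005)&(rim[:,1]<-.02)]
        if len(q)>2: print(' end x',x,np.percentile(q[:,1],[2,50,98]).round(4),np.median(q[:,2]).round(4))
    ch=p[(h>.015)&(h<.029)&(p[:,1]>-.04)&(p[:,1]<.06)]
# choc pixels
for n,im,KK,TT,W in(('top',a,K,T,Wt),('w2',z['im'],K2,T2,Ww)):
    m=(im.max(-1)<75)&(W[...,1]>-.06)&(W[...,1]<.06)&(W[...,0]>.42)&(W[...,0]<.56)&(W[...,2]<.06)
    q=W[m]; print(n,'dark',m.sum(),np.percentile(q,[1,99],axis=0).round(3).tolist())
E
```

```text
top floor [-0.0024  0.1751  0.0117] 563 tilt 9.933652649095588
 y-0.040 [[0.433, 0.4567, 0.4841], [0.4868, 0.5167, 0.542]]
 y-0.010 [[0.4316, 0.433, 0.4344], None]
 y0.170 [[0.4266, 0.4296, 0.4322], [0.5342, 0.5371, 0.5403]]
 y0.200 [[0.4278, 0.4293, 0.4307], [0.5355, 0.5368, 0.5383]]
 y0.230 [[0.4266, 0.429, 0.4296], [0.5337, 0.5364, 0.5387]]
 end x 0.45 [-0.0492 -0.0421 -0.0275] 0.0418
 end x 0.47 [-0.044  -0.0413 -0.0306] 0.0433
 end x 0.49 [-0.0438 -0.041  -0.0391] 0.0413
 end x 0.51 [-0.0432 -0.0388 -0.0281] 0.0394
 end x 0.53 [-0.046  -0.0405 -0.0385] 0.043
w2 floor [-0.0028  0.1769  0.0102] 18159 tilt 10.031733185343885
 y-0.040 [[0.4571, 0.4705, 0.4844], [0.486, 0.5114, 0.5388]]
 y-0.010 [None, [0.535, 0.5375, 0.5401]]
 y0.020 [None, [0.5345, 0.5369, 0.5394]]
 y0.050 [None, [0.5339, 0.5363, 0.5388]]
 y0.080 [None, [0.5333, 0.5357, 0.5381]]
 y0.110 [None, [0.5328, 0.5351, 0.5375]]
 y0.140 [None, [0.5315, 0.5341, 0.5368]]
 y0.170 [None, [0.5309, 0.5332, 0.5362]]
 y0.200 [None, [0.5304, 0.5329, 0.5355]]
 y0.230 [None, [0.5298, 0.532, 0.5349]]
 end x 0.47 [-0.0427 -0.0386 -0.037 ] 0.0409
 end x 0.49 [-0.0422 -0.0382 -0.0366] 0.0411
 end x 0.51 [-0.0418 -0.0378 -0.0362] 0.0408
 end x 0.53 [-0.0446 -0.0376 -0.0359] 0.0407
top dark 340 [[0.439, -0.036, 0.004], [0.522, -0.003, 0.04]]
w2 dark 3714 [[0.454, -0.034, 0.007], [0.517, 0.019, 0.038]]
```

```bash
cat >> h.py <<'E'
LIP=np.array([-.138,-.001,.059]); TY=.0229; TILT=np.radians(10.0); C=np.array([.4845,-.030,.0035])
def scoop_pose(s,h,tilt=TILT,dx=0):
    Rf=Rdown(np.pi/2+TY,TILT).as_matrix(); Rt=Rdown(np.pi/2+TY,tilt)
    return C+s*Rf[:,0]-h*Rf[:,2]+np.array([dx,0,0])-Rt.apply(LIP),Rt
E
python3 - <<'E'
from h import *
o,b,e=snap('scene');K,T=cam('scene',o);W=cloud(K,T,e)
m=(W[...,2]>.058)&(W[...,2]<.075)&(abs(W[...,0]-.49)<.1)&(abs(W[...,1]+.28)<.1);p=W[m]
print('bowl scene',len(p),cv2.minEnclosingCircle((p[:,:2]*1000).astype(np.float32)))
m=(W[...,2]>.045)&(W[...,2]<.056)&(abs(W[...,0]-.47)<.12)&(abs(W[...,1]-.29)<.07);p=W[m]
print('riser scene',len(p),cv2.minAreaRect((p[:,:2]*1000).astype(np.float32)))
p,Rt=scoop_pose(.095,.10); print(p,Rt.as_matrix().round(3)); plan(p,Rt,14,0)
E
```

```text
bowl scene 305 ((492.7659912109375, -277.47601318359375), 76.68191528320312)
riser scene 667 ((470.94891357421875, 278.68280029296875), (173.5028533935547, 118.55453491210938), 0.670737087726593)
[0.48087777 0.17182012 0.20054446] [[-0.023  1.    -0.004]
 [ 0.985  0.023  0.174]
 [ 0.174 -0.    -0.985]]
ang 89.5 dist 0.157 per row 0.11152660700756802 0.011190397744749479
[-0.01,0.01,0.111,0.83,0.71,0.23,0],[-0.01,0.01,0.111,0.9,0.61,0.24,0],[-0.01,0.01,0.111,0.96,0.51,0.26,0],[-0.01,0.01,0.111,1.01,0.39,0.27,0],[-0.01,0.01,0.111,1.05,0.28,0.28,0],[-0.01,0.01,0.111,1.07,0.16,0.3,0],[-0.01,0.01,0.111,1.08,0.04,0.31,0],[-0.01,0.01,0.111,1.07,-0.09,0.32,0],[-0.01,0.01,0.111,1.05,-0.21,0.33,0],[-0.01,0.01,0.111,1.02,-0.32,0.33,0],[-0.01,0.01,0.111,0.97,-0.44,0.34,0],[-0.01,0.01,0.111,0.91,-0.55,0.34,0],
[-0.01,0.01,0.111,0.85,-0.65,0.35,0],[-0.01,0.01,0.111,0.77,-0.74,0.35,0],
```

Request:
jog_arm(deltas=[[-0.01,0.01,0.111,0.83,0.71,0.23,0],[-0.01,0.01,0.111,0.9,0.61,0.24,0],[-0.01,0.01,0.111,0.96,0.51,0.26,0],[-0.01,0.01,0.111,1.01,0.39,0.27,0],[-0.01,0.01,0.111,1.05,0.28,0.28,0],[-0.01,0.01,0.111,1.07,0.16,0.3,0],[-0.01,0.01,0.111,1.08,0.04,0.31,0],[-0.01,0.01,0.111,1.07,-0.09,0.32,0],[-0.01,0.01,0.111,1.05,-0.21,0.33,0],[-0.01,0.01,0.111,1.02,-0.32,0.33,0],[-0.01,0.01,0.111,0.97,-0.44,0.34,0],[-0.01,0.01,0.111,0.91,-0.55,0.34,0]])

```text
t: 10.42
tool_pos: [0.4973, 0.158, 0.2043]
tool_rot: [-1.87, -2.373, -0.164]
contact_force: [0.0, 0.0, -2.0]
opening: 0.0144
```

Request:
jog_arm(deltas=[[-0.01,0.01,0.111,0.85,-0.65,0.35,0],[-0.01,0.01,0.111,0.77,-0.74,0.35,0],[0,0,0,0,0,0,0],[0,0,0,0,0,0,0]])

```text
t: 10.75
tool_pos: [0.4811, 0.1721, 0.2006]
tool_rot: [-2.104, -2.149, -0.186]
contact_force: [0.2, 0.9, -1.0]
opening: 0.0146
```

```bash
python3 look.py w4; python3 - <<'E'
from h import *
z=np.load('w4.npz');K,T=cam('wrist',dict(tool_pos=z['p'],tool_rot=z['r']));W=cloud(K,T,z['d'])
p=W[np.isfinite(W[...,0])&(W[...,2]<.13)&(W[...,2]>.0)&(W[...,0]>.4)&(W[...,0]<.57)&(W[...,1]>-.12)&(W[...,1]<.3)]
f=p[(abs(p[:,0]-.48)<.035)&(abs(p[:,1]*.177+.009-p[:,2])<.01)]
A=np.c_[f[:,:2],np.ones(len(f))];c=np.linalg.lstsq(A,f[:,2],rcond=None)[0];print('floor',c.round(4),len(f))
h=(p[:,2]-(p[:,:2]@c[:2]+c[2]))*.985
rim=p[(h>.032)&(h<.042)]
for y in np.arange(.0,.28,.03):
    q=rim[abs(rim[:,1]-y)<.004];lo,hi=q[q[:,0]<.48],q[q[:,0]>.48]
    print('y%.3f'%y,[np.percentile(s[:,0],[2,50,98]).round(4).tolist() if len(s)>5 else None for s in(lo,hi)])
Tt=R.from_rotvec(z['r']);P=Tt.inv().apply((W-z['p']).reshape(-1,3))
for x in (-.04,-.03,-.02,.02,.03,.04):
    q=P[(abs(P[:,0]-x)<.003)&(abs(P[:,1])<.012)&(P[:,2]>-.03)&(P[:,2]<.04)]
    if len(q)>5: print('handle',x,np.percentile(q[:,1],[1,99]).round(4),np.percentile(q[:,2],[10,50]).round(4))
E
```

```text
10.75 [0.4811 0.1721 0.2006] [[-0.021, 1.0, -0.006], [0.984, 0.022, 0.177], [0.177, -0.002, -0.984]] [ 0.11 -0.21  1.96  0.18  1.38  0.05] 0.01458959440759175 [ 0.2  0.9 -1. ]
floor [-0.0028  0.1693  0.0117] 12249
y0.000 [None, None]
y0.030 [None, None]
y0.060 [None, None]
y0.090 [None, None]
y0.120 [[0.4246, 0.4274, 0.4298], [0.5323, 0.535, 0.5371]]
y0.150 [[0.4242, 0.4272, 0.4292], [0.5318, 0.5339, 0.5371]]
y0.180 [[0.4231, 0.4263, 0.4285], [0.5308, 0.533, 0.536]]
y0.210 [[0.4227, 0.4257, 0.4279], [0.5303, 0.5323, 0.5357]]
y0.240 [[0.4221, 0.4252, 0.4273], [0.5296, 0.5319, 0.535]]
y0.270 [[0.4225, 0.4463, 0.4784], [0.481, 0.51, 0.5337]]
handle -0.04 [-0.0118  0.0113] [0.0101 0.0147]
handle -0.03 [-0.0095  0.006 ] [0.0049 0.0063]
handle -0.02 [-0.0091  0.0063] [-0.0001  0.0016]
handle 0.02 [-0.0086  0.0069] [-0.019  -0.0175]
handle 0.03 [-0.0084  0.0071] [-0.0227 -0.0217]
handle 0.04 [-0.0074  0.0061] [-0.0155 -0.0116]
```

View pics/w4.png

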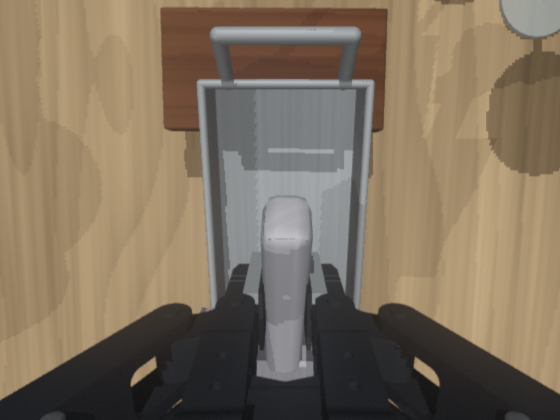

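```bash
python3 - <<'E'
s=open('h.py').read()
s=s.replace("LIP=np.array([-.138,-.001,.059])","LIP=np.array([-.138,-.003,.0565])").replace("Rt=Rdown(np.pi/2+TY,tilt)","Rt=Rdown(np.pi/2+TY+.012,tilt)")
open('h.py','w').write(s)
E
python3 - <<'E'
from h import *
p,Rt=scoop_pose(.10,.006,.19); print(p); plan(p,Rt,8,0)
E
```

```text
[0.48091077 0.19228805 0.10831943]
ang 1.1 dist 0.095 per row 0.0022924092585160966 0.011905087707173077
[0,0.002,-0.002,0.04,-0,1.19,0],[0,0.002,-0.002,0.04,-0,1.19,0],[0,0.002,-0.002,0.04,-0,1.19,0],[0,0.002,-0.002,0.04,-0,1.19,0],[0,0.002,-0.002,0.04,-0,1.19,0],[0,0.002,-0.002,0.04,-0,1.19,0],[0,0.002,-0.002,0.03,-0,1.19,0],[0,0.002,-0.002,0.03,-0,1.19,0],
```

Request:
jog_arm(deltas=[[0,0.002,-0.002,0.04,0,1.2,0],[0,0.002,-0.002,0.04,0,1.2,0],[0,0.002,-0.002,0.04,0,1.2,0],[0,0.002,-0.002,0.04,0,1.2,0],[0,0.002,-0.002,0.04,0,1.2,0],[0,0.002,-0.002,0.04,0,1.2,0],[0,0.002,-0.002,0.04,0,1.2,0],[0,0.002,-0.002,0.04,0,1.0,0],[0,0,0,0,0,0.1,0],[0,0,0,0,0,0,0],[0,0,0,0,0,0,0]])

```text
t: 11.72
tool_pos: [0.4823, 0.193, 0.1104]
tool_rot: [-2.083, -2.156, -0.209]
contact_force: [-0.2, -0.6, -1.4]
opening: 0.0146
```

Request:
jog_arm(deltas=[[0,0,0,0,0,0.15,0],[0,0,0,0,0,0.15,0],[0,0,0,0,0,0,0],[0,0,0,0,0,0,0]])

```text
t: 12.05
tool_pos: [0.4821, 0.1934, 0.1074]
tool_rot: [-2.083, -2.156, -0.208]
contact_force: [-1.1, 0.8, -1.4]
opening: 0.0147
```

Request:
jog_arm(deltas=[[0,0,0,0,0,0.15,0],[0,0,0,0,0,0.1,0],[0,0,0,0,0,0,0],[0,0,0,0,0,0,0]])

```text
t: 12.38
tool_pos: [0.4818, 0.1939, 0.1045]
tool_rot: [-2.083, -2.156, -0.207]
contact_force: [-0.1, 0.0, -1.5]
opening: 0.015
```

Request:
jog_arm(deltas=[[0,0,0,0,0,0.1,0],[0,0,0,0,0,0.1,0],[0,0,0,0,0,0,0],[0,0,0,0,0,0,0]])

```text
t: 12.72
tool_pos: [0.4823, 0.1944, 0.1032]
tool_rot: [-2.083, -2.156, -0.208]
contact_force: [-0.1, 0.5, 2.5]
opening: 0.0147
```

Request:
jog_arm(deltas=[[0,0,0,0,0,0.1,0],[0,0,0,0,0,0.1,0],[0,0,0,0,0,0,0],[0,0,0,0,0,0,0]])

```text
t: 13.05
tool_pos: [0.4827, 0.1949, 0.102]
tool_rot: [-2.083, -2.157, -0.209]
contact_force: [-0.7, 1.4, 7.1]
opening: 0.0147
```

Contact with the tray floor came at h≈0. I'll ease off slightly and slide down the slope.

Request:
jog_arm(deltas=[[0,0,0,0,0,-0.1,0],[0,0,0,-0.4,0,-0.008,0],[0,0,0,-0.5,0,-0.01,0],[0,0,0,-0.5,0,-0.01,0],[0,0,0,-0.5,0,-0.01,0],[0,0,0,-0.5,0,-0.01,0],[0,0,0,-0.5,0,-0.01,0],[0,0,0,-0.5,0,-0.01,0],[0,0,0,-0.5,0,-0.01,0],[0,0,0,-0.4,0,-0.008,0]])

```text
t: 13.88
tool_pos: [0.4844, 0.1518, 0.0951]
tool_rot: [-2.083, -2.157, -0.211]
contact_force: [0.2, 1.4, 5.6]
opening: 0.0144
```

Request:
jog_arm(deltas=[[0,0,0,-0.3,0,-0.006,0],[0,0,0,-0.3,0,-0.006,0],[0,0,0,-0.3,0,-0.006,0],[0,0,0,-0.3,0,-0.006,0],[0,0,0,-0.3,0,-0.006,0],[0,0,0,-0.3,0,-0.006,0],[0,0,0,-0.3,0,-0.006,0]])

```text
t: 14.47
tool_pos: [0.4852, 0.1313, 0.0915]
tool_rot: [-2.083, -2.157, -0.211]
contact_force: [0.7, 2.6, 5.7]
opening: 0.0147
```

```bash
python3 - <<'E'
from h import *
o,a,d=snap('top');save('t5.png',cv2.resize(a[200:300,210:460],None,fx=3.2,fy=3.2,interpolation=cv2.INTER_CUBIC))
p=np.array(o['tool_pos']);q,Rt=scoop_pose(0,0,.193);Rf=Rdown(np.pi/2+TY,TILT).as_matrix();print(p,'s,h',Rf[:,0]@(p-q),-Rf[:,2]@(p-q),o['contact_force'])
K,T=cam('top',o);W=cloud(K,T,d);Z=W[...,2]
m=(Z>.045)&(Z<.1)&(abs(W[...,0]-.485)<.025)&(abs(W[...,1]+.075)<.025);print('handle b y',np.median(W[m],0))
w=np.load('top2.npz')['d'];W=cloud(K,T,w);Z=W[...,2]
m=(Z>.045)&(Z<.1)&(abs(W[...,0]-.485)<.025)&(abs(W[...,1]+.075)<.025);print('before',np.median(W[m],0))
E
```

```text
[0.48515631 0.13132311 0.09149537] s,h 0.03713627203226003 -0.00037896944599238863 [0.65441003 2.63161319 5.67707179]
handle b y [ 0.48477161 -0.0694218   0.07154003]
before [ 0.48526261 -0.0692366   0.07102346]
```

View pics/t5.png

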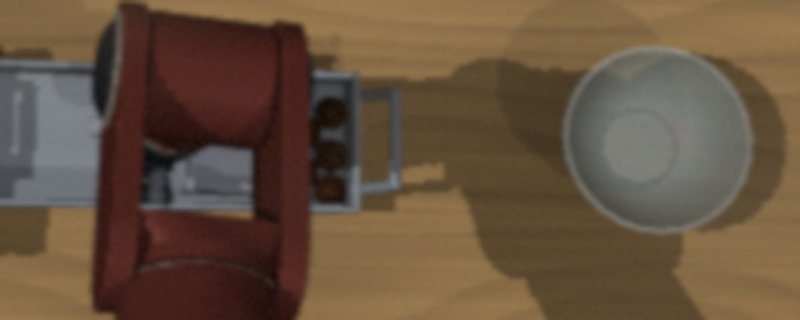

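The top view shows the tray unmoved, with the front row of chocolates at the low wall (330,105–190) and the scoop coming in under the wrist. I'll continue slowly.

Request:
jog_arm(deltas=[[0,0,0,-0.25,0,-0.006,0],[0,0,0,-0.25,0,-0.006,0],[0,0,0,-0.25,0,-0.006,0],[0,0,0,-0.25,0,-0.006,0],[0,0,0,-0.25,0,-0.006,0],[0,0,0,-0.25,0,-0.006,0]])

```text
t: 15.02
tool_pos: [0.4856, 0.1165, 0.0889]
tool_rot: [-2.083, -2.157, -0.211]
contact_force: [0.2, 1.6, 5.4]
opening: 0.0146
```

Request:
jog_arm(deltas=[[0,0,0,-0.25,0,-0.006,0],[0,0,0,-0.25,0,-0.006,0],[0,0,0,-0.25,0,-0.006,0],[0,0,0,-0.25,0,-0.006,0],[0,0,0,0,0,0,0]])

```text
t: 15.43
tool_pos: [0.486, 0.1065, 0.0871]
tool_rot: [-2.084, -2.157, -0.21]
contact_force: [1.2, 2.4, 4.5]
opening: 0.0146
```

```bash
cat > chk.py <<'E'
from h import *
o,a,d=snap('top');K,T=cam('top',o);W=cloud(K,T,d);Z=W[...,2]
p=np.array(o['tool_pos']);q,Rt=scoop_pose(0,0,.193);Rf=Rdown(np.pi/2+TY,TILT).as_matrix();print(o['t'],p,'s,h',Rf[:,0]@(p-q),-Rf[:,2]@(p-q),o['contact_force'],np.round(o['q'],2))
m=(Z>.045)&(Z<.1)&(abs(W[...,0]-.485)<.025)&(abs(W[...,1]+.075)<.025);print('handle b y',np.median(W[m],0))
u,v=np.nonzero((a.max(-1)<75)&(abs(W[...,0]-.485)<.06)&(W[...,1]<.05)&(W[...,1]>-.05)&(Z<.08))
p=W[u,v];print('dark',len(p),np.percentile(p,[1,50,99],axis=0).round(3).tolist() if len(p) else '')
E
python3 chk.py
```

```text
15.4333 [0.48598019 0.10647572 0.08710699] s,h 0.011892174277066521 -0.00038383364671640047 [1.16440389 2.40704326 4.45733642] [-0.04 -0.1   2.07  0.21  1.19 -0.15]
handle b y [ 0.48470541 -0.06948658  0.07099011]
dark 89 [[0.429, -0.048, 0.005], [0.482, -0.038, 0.032], [0.531, 0.048, 0.054]]
```

Request:
jog_arm(deltas=[[0,0,0,-0.2,0,-0.004,0],[0,0,0,-0.2,0,-0.004,0],[0,0,0,-0.2,0,-0.004,0],[0,0,0,0,0,0,0]])

```text
t: 15.82
tool_pos: [0.486, 0.1007, 0.086]
tool_rot: [-2.083, -2.157, -0.21]
contact_force: [1.1, 2.2, 5.2]
opening: 0.0151
```

```bash
python3 chk.py; python3 - <<'E'
from h import *
o,b,d=snap('scene');o2,a,d=snap('top')
B=cv2.resize(b[180:260,190:330],(784,448),interpolation=cv2.INTER_CUBIC);save('s6.png',B)
E
```

```text
15.8167 [0.48600683 0.10074828 0.0859861 ] s,h 0.006057980694868676 -0.0004932924385639442 [1.12199454 2.19428249 5.15396608] [-0.05 -0.1   2.07  0.21  1.19 -0.16]
handle b y [ 0.48493495 -0.06999445  0.07150359]
dark 46 [[0.443, -0.048, 0.011], [0.465, 0.011, 0.034], [0.527, 0.048, 0.058]]
```

View pics/s6.png

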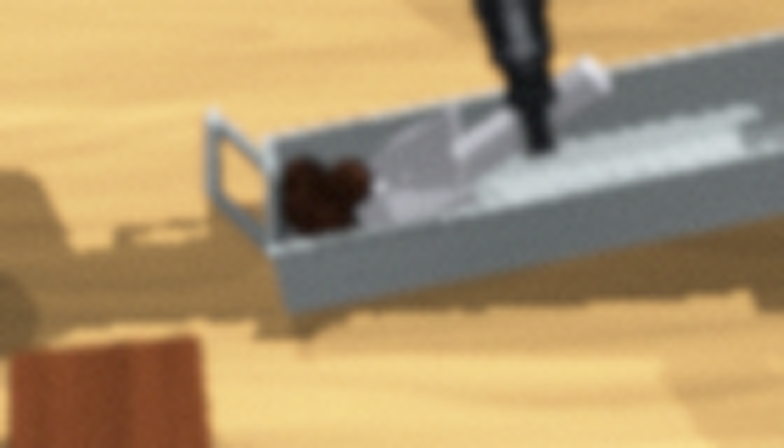

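The scene view shows the chocolates at the low wall (285–370,160–230). The scoop's back wall is about 95 mm from the end wall, so the lip is close to it. I'll nudge it a bit further with an eye on the force.

Request:
jog_arm(deltas=[[0,0,0,-0.15,0,-0.003,0],[0,0,0,-0.15,0,-0.003,0],[0,0,0,0,0,0,0]])

```text
t: 16.22
tool_pos: [0.4861, 0.0979, 0.0855]
tool_rot: [-2.083, -2.157, -0.21]
contact_force: [1.1, 2.8, 5.7]
opening: 0.0145
```

Request:
jog_arm(deltas=[[0,0,0,-0.15,0,-0.003,0],[0,0,0,-0.15,0,-0.003,0],[0,0,0,0,0,0,0]])

```text
t: 16.47
tool_pos: [0.4862, 0.096, 0.0856]
tool_rot: [-2.082, -2.155, -0.213]
contact_force: [-0.3, 7.1, 8.1]
opening: 0.0144
```

```bash
python3 chk.py; python3 - <<'E'
from h import *
# rotate scoop lip-up by a about heel (scoop x=-45,z=0 -> tool (-.043,0,.056)); world tool path rows
o=ctrl.get_obs();R0=R.from_rotvec(o['tool_rot']);p0=np.array(o['tool_pos']);hl=np.array([-.043,0,.056]);H=p0+R0.apply(hl)
n=12;prevp,prevR=p0,R0
up=np.array([0,0,1.])
for k in range(1,n+1):
    Rk=R0*R.from_rotvec([0,-.45*k/n,0]); pk=H+up*.012*k/n-Rk.apply(hl)
    t=prevR.inv().apply(pk-prevp)*100; print('[0,%g,0,%.2f,%.2f,%.2f,0],'%(-.45/n,*t),end=''); prevp,prevR=pk,Rk
E
```

```text
16.4667 [0.48621754 0.09601167 0.08557039] s,h 0.0013176233120377955 -7.955903968163646e-05 [-0.26805534  7.08018964  8.05009773] [-0.06 -0.1   2.07  0.21  1.19 -0.17]
handle b y [ 0.48475672 -0.07001996  0.0709807 ]
dark 73 [[0.443, 0.0, 0.013], [0.46, 0.007, 0.035], [0.481, 0.048, 0.06]]
[0,-0.0375,0,0.23,0.00,0.07,0],[0,-0.0375,0,0.22,0.00,0.07,0],[0,-0.0375,0,0.22,0.00,0.07,0],[0,-0.0375,0,0.22,0.00,0.07,0],[0,-0.0375,0,0.21,0.00,0.07,0],[0,-0.0375,0,0.21,0.00,0.07,0],[0,-0.0375,0,0.20,0.00,0.07,0],[0,-0.0375,0,0.20,0.00,0.07,0],[0,-0.0375,0,0.20,0.00,0.07,0],[0,-0.0375,0,0.19,0.00,0.07,0],[0,-0.0375,0,0.19,0.00,0.07,0],[0,-0.0375,0,0.19,0.00,0.07,0],
```

The lip is against the end wall (force 7 N) and the tray hasn't moved. Now I'll tip the scoop back about its heel.

Request:
jog_arm(deltas=[[0,-0.0375,0,0.33,0,0.05,0],[0,-0.0375,0,0.22,0,0.07,0],[0,-0.0375,0,0.22,0,0.07,0],[0,-0.0375,0,0.22,0,0.07,0],[0,-0.0375,0,0.21,0,0.07,0],[0,-0.0375,0,0.21,0,0.07,0],[0,-0.0375,0,0.2,0,0.07,0],[0,-0.0375,0,0.2,0,0.07,0],[0,-0.0375,0,0.2,0,0.07,0],[0,-0.0375,0,0.19,0,0.07,0],[0,-0.0375,0,0.19,0,0.07,0],[0,-0.0375,0,0.19,0,0.07,0]])

```text
t: 17.52
tool_pos: [0.4833, 0.1203, 0.0744]
tool_rot: [2.046, 2.117, -0.263]
contact_force: [1.2, -0.1, -2.2]
opening: 0.0143
```

```bash
python3 chk.py; python3 - <<'E'
from h import *
o,b,d=snap('scene')
save('s7.png',cv2.resize(b[170:260,190:330],(784,504),interpolation=cv2.INTER_CUBIC))
E
```

```text
17.5167 [0.4832993 0.1202798 0.074429 ] s,h 0.023341920858228796 -0.015276304901405252 [ 1.1737755  -0.06727816 -2.1665827 ] [ 0.22 -0.01  2.01 -0.27  1.2   0.3 ]
handle b y [ 0.48679866 -0.07132149  0.07101901]
dark 579 [[0.435, -0.046, 0.009], [0.48, -0.011, 0.06], [0.54, 0.05, 0.08]]
```

View pics/s7.png

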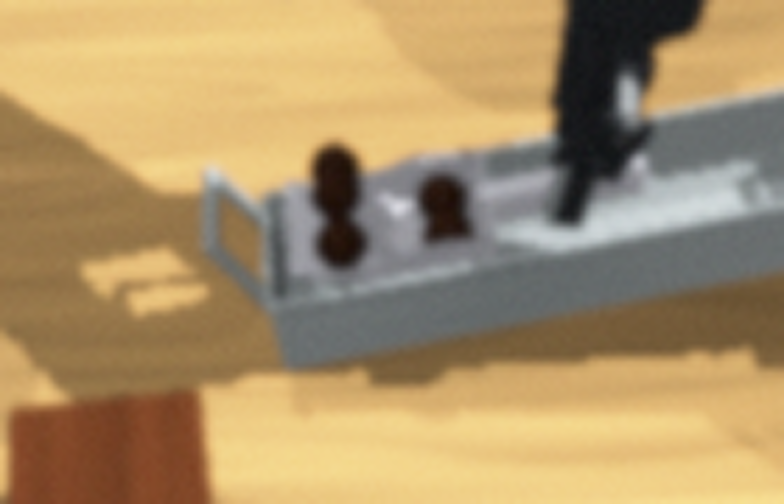

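The scene view shows all the chocolates on the tilted scoop: two at the back (440,205) and three near the front (338,150–265), still rolling. I'll tilt a little more and let them settle.

Request:
jog_arm(deltas=[[0,-0.03,0,0.15,0,0.0,0],[0,-0.03,0,0.15,0,0.0,0],[0,-0.03,0,0.15,0,0.0,0],[0,0,0,0,0,0,0],[0,0,0,0,0,0,0],[0,0,0,0,0,0,0]])

```text
t: 18.12
tool_pos: [0.4841, 0.1244, 0.0745]
tool_rot: [1.997, 2.064, -0.344]
contact_force: [-0.4, -0.2, -2.8]
opening: 0.0148
```

```bash
python3 chk.py; python3 - <<'E'
from h import *
o,b,d=snap('scene')
save('s8.png',cv2.resize(b[170:260,190:330],(784,504),interpolation=cv2.INTER_CUBIC))
K,T=cam('scene',o);W=cloud(K,T,d)
m=(b.max(-1)<80)&(abs(W[...,0]-.485)<.07)&(W[...,1]<.09)&(W[...,1]>-.06)&(W[...,2]<.12)
n,l,st,c=cv2.connectedComponentsWithStats(m.astype(np.uint8))
for i in range(1,n):
    if st[i,4]>8: print(st[i],c[i].round(1),np.median(W[l==i],0).round(3))
E
```

```text
18.1167 [0.48410849 0.12442966 0.07448392] s,h 0.027418951041405445 -0.01593942567658799 [-0.41326782 -0.17932229 -2.8157766 ] [ 0.27  0.02  1.99 -0.36  1.23  0.38]
handle b y [ 0.48704119 -0.07109527  0.07171055]
dark 567 [[0.439, -0.047, 0.008], [0.484, 0.028, 0.065], [0.54, 0.05, 0.08]]
[253 197  22  16 200] [264.2 204.5] [0.48  0.039 0.069]
```

```bash
python3 - <<'E'
from h import *
o=ctrl.get_obs();p0=np.array(o['tool_pos']);R0=R.from_rotvec(o['tool_rot'])
print('lip now',p0+R0.apply(LIP))
a=p0+[0,.005,.12]; print('lift');plan(a,R0,9,0)
x=R0.as_matrix()[:,0];yaw=np.arctan2(x[1],x[0]);tilt=np.arcsin(x[2]);print('yaw',yaw,'tilt',tilt)
Rb=Rdown(yaw,tilt);L=np.array([.490,-.255,.15]);b=L-Rb.apply(LIP);print('over',b);plan(b,Rb,14,0,(a,R0))
E
```

```text
lip now [ 0.48635652 -0.02461156  0.06829157]
lift
ang 0.0 dist 0.12 per row 0.0 0.01334490238829368
[0,0,0,-0.4,0.01,-1.27,0],[0,0,0,-0.4,0.01,-1.27,0],[0,0,0,-0.4,0.01,-1.27,0],[0,0,0,-0.4,0.01,-1.27,0],[0,0,0,-0.4,0.01,-1.27,0],[0,0,0,-0.4,0.01,-1.27,0],[0,0,0,-0.4,0.01,-1.27,0],[0,0,0,-0.4,0.01,-1.27,0],[0,0,0,-0.4,0.01,-1.27,0],
yaw 1.6028358972028365 tilt -0.3447823926384435
over [ 0.48822618 -0.10600525  0.15653204]
ang 0.2 dist 0.239 per row 0.0002979243008435791 0.017036610551737243
[0,0,0,-1.49,-0.03,0.83,0],[0,0,0,-1.49,-0.03,0.83,0],[0,0,0,-1.49,-0.03,0.83,0],[0,0,0,-1.49,-0.03,0.83,0],[0,0,0,-1.49,-0.03,0.83,0],[0,0,0,-1.49,-0.03,0.83,0],[0,0,0,-1.49,-0.03,0.83,0],[0,0,0,-1.49,-0.03,0.83,0],[0,0,0,-1.49,-0.03,0.83,0],[0,0,0,-1.49,-0.03,0.83,0],[0,0,0,-1.49,-0.03,0.83,0],[0,0,0,-1.49,-0.03,0.83,0],
[0,0,0,-1.49,-0.03,0.83,0],[0,0,0,-1.49,-0.03,0.83,0],
```

Request:
jog_arm(deltas=[[0,0,0,-0.15,0,-0.5,0],[0,0,0,-0.3,0,-1.0,0],[0,0,0,-0.4,0.01,-1.3,0],[0,0,0,-0.5,0.01,-1.6,0],[0,0,0,-0.5,0.01,-1.6,0],[0,0,0,-0.5,0.01,-1.6,0],[0,0,0,-0.5,0.01,-1.5,0],[0,0,0,-0.35,0.01,-1.1,0],[0,0,0,-0.25,0.01,-0.8,0],[0,0,0,-0.15,0,-0.4,0]])

```text
t: 19.05
tool_pos: [0.4852, 0.1298, 0.1967]
tool_rot: [1.995, 2.062, -0.34]
contact_force: [0.0, -0.1, -3.0]
opening: 0.0144
```

```bash
cat > dark.py <<'E'
from h import *
for n in('scene','top'):
    o,b,d=snap(n);K,T=cam(n,o);W=cloud(K,T,d);h=cv2.cvtColor(b,cv2.COLOR_RGB2HSV)
    m=(b.max(-1)<80)&(abs(W[...,0]-.485)<.09)&(W[...,1]<.25)&(W[...,1]>-.37)&(W[...,2]<.25)
    k,l,st,c=cv2.connectedComponentsWithStats(m.astype(np.uint8))
    for i in range(1,k):
        if st[i,4]>10: print(n,st[i],np.median(W[l==i],0).round(3),b[l==i].mean(0).round())
print(o['t'],o['tool_pos'],o['contact_force'])
E
python3 dark.py
```

```text
scene [293 145  18  28 215] [0.506 0.132 0.229] [32. 33. 34.]
scene [253 160  24  15 212] [0.478 0.04  0.192] [45. 31. 26.]
top [243 209  28  22 147] [0.52  0.128 0.224] [44. 43. 42.]
top [274 215  31  41 835] [0.481 0.051 0.191] [42. 35. 34.]
top [318 225  17  37 229] [ 0.49  -0.048  0.043] [70. 68. 66.]
top [366 224  21  30 371] [ 0.52  -0.197  0.001] [76. 61. 40.]
top [243 235  16  21 142] [0.462 0.129 0.229] [29. 31. 34.]
19.1 [0.48520088 0.12977389 0.1965509 ] [ 1.20909902  0.15770848 -1.72439285]
```

Request:
jog_arm(deltas=[[0,0,0,-0.6,-0.01,0.33,0],[0,0,0,-1.2,-0.02,0.67,0],[0,0,0,-1.7,-0.03,0.95,0],[0,0,0,-1.9,-0.03,1.06,0],[0,0,0,-1.9,-0.03,1.06,0],[0,0,0,-1.9,-0.03,1.06,0],[0,0,0,-1.9,-0.03,1.06,0],[0,0,0,-1.9,-0.03,1.06,0],[0,0,0,-1.9,-0.03,1.06,0],[0,0,0,-1.9,-0.03,1.06,0],[0,0,0,-1.6,-0.03,0.9,0],[0,0,0,-1.2,-0.02,0.67,0]])

```text
t: 20.15
tool_pos: [0.4874, -0.0936, 0.1557]
tool_rot: [1.998, 2.064, -0.348]
contact_force: [0.1, -0.5, -2.9]
opening: 0.0147
```

Request:
jog_arm(deltas=[[0,0,0,-0.8,0,0.45,0],[0,0,0,-0.4,0,0.25,0],[0,0,0,-0.1,0,0.06,0],[0,0,0,0,0,0,0]])

```text
t: 20.48
tool_pos: [0.4892, -0.1066, 0.1545]
tool_rot: [1.996, 2.064, -0.344]
contact_force: [0.2, 0.8, -2.2]
opening: 0.0148
```

```bash
python3 dark.py; python3 - <<'E'
from h import *
o=ctrl.get_obs();p0=np.array(o['tool_pos']);R0=R.from_rotvec(o['tool_rot'])
x=R0.as_matrix()[:,0];yaw=np.arctan2(x[1],x[0]);t0=np.arcsin(x[2]);print('lip',p0+R0.apply(LIP),t0,np.round(o['q'],2))
L0=p0+R0.apply(LIP);L1=np.array([.490,-.252,.062]);t1=.90;N=24;pp,pr=p0,R0
for k in range(1,N+1):
    f=k/N; Rk=Rdown(yaw,t0+(t1-t0)*f);Lk=L0+(L1-L0)*min(1,f*1.6);pk=Lk-Rk.apply(LIP)
    t=pr.inv().apply(pk-pp)*100;print('[0,%.3f,0,%.2f,%.2f,%.2f,0],'%((t1-t0)/N,*t),end='\n' if k==12 else '');pp,pr=pk,Rk
print(pp)
E
```

```text
scene [208 151  19  39 349] [ 0.523 -0.091  0.217] [37. 36. 37.]
scene [171 177  22  15 220] [ 0.485 -0.188  0.149] [44. 31. 25.]
scene [336 217   3   8  11] [0.543 0.25  0.04 ] [65. 45. 30.]
top [374 217  31  42 767] [ 0.487 -0.186  0.149] [41. 34. 33.]
top [207 220  14   3  27] [0.534 0.239 0.07 ] [70. 71. 72.]
top [229 222  18   1  18] [0.536 0.175 0.056] [71. 73. 75.]
top [255 223  20   1  20] [0.537 0.106 0.045] [68. 71. 74.]
top [206 264   4  13  39] [0.412 0.247 0.048] [68. 45. 28.]
20.5333 [ 0.4893722  -0.10631939  0.15478969] [ 0.30059471 -0.82429045 -2.62755466]
lip [ 0.4917338  -0.25516415  0.14849341] -0.3451996061409906 [-0.19 -0.19  2.04 -0.36  1.23 -0.12]
[0,0.052,0,-0.10,0.01,-0.17,0],[0,0.052,0,-0.12,-0.01,-0.16,0],[0,0.052,0,-0.15,-0.01,-0.15,0],[0,0.052,0,-0.18,-0.01,-0.15,0],[0,0.052,0,-0.21,-0.01,-0.14,0],[0,0.052,0,-0.24,-0.01,-0.14,0],[0,0.052,0,-0.27,-0.01,-0.13,0],[0,0.052,0,-0.30,-0.01,-0.13,0],[0,0.052,0,-0.33,-0.01,-0.13,0],[0,0.052,0,-0.36,-0.01,-0.13,0],[0,0.052,0,-0.39,-0.01,-0.14,0],[0,0.052,0,-0.42,-0.01,-0.14,0],
[0,0.052,0,-0.45,-0.01,-0.15,0],[0,0.052,0,-0.48,-0.01,-0.16,0],[0,0.052,0,-0.51,-0.01,-0.16,0],[0,0.052,0,-0.31,0.00,-0.71,0],[0,0.052,0,-0.31,0.00,-0.71,0],[0,0.052,0,-0.31,0.00,-0.71,0],[0,0.052,0,-0.31,-0.00,-0.71,0],[0,0.052,0,-0.31,0.00,-0.71,0],[0,0.052,0,-0.31,-0.00,-0.71,0],[0,0.052,0,-0.31,0.00,-0.71,0],[0,0.052,0,-0.31,-0.00,-0.71,0],[0,0.052,0,-0.31,-0.00,-0.71,0],[ 0.49161177 -0.21039878  0.20522008]
```

The pile is intact on the scoop at (0.487, -0.187), the lip is over the bowl at (0.492, -0.255, 0.148), and the tray is empty. Now I'll tip.

Request:
jog_arm(deltas=[[0,0.052,0,-0.1,0,-0.17,0],[0,0.052,0,-0.12,-0.01,-0.16,0],[0,0.052,0,-0.15,-0.01,-0.15,0],[0,0.052,0,-0.18,-0.01,-0.15,0],[0,0.052,0,-0.21,-0.01,-0.14,0],[0,0.052,0,-0.24,-0.01,-0.14,0],[0,0.052,0,-0.27,-0.01,-0.13,0],[0,0.052,0,-0.3,-0.01,-0.13,0],[0,0.026,0,-0.17,0,-0.06,0],[0,0.026,0,-0.17,0,-0.06,0],[0,0.026,0,-0.18,0,-0.07,0],[0,0.026,0,-0.18,0,-0.07,0]])

```text
t: 21.58
tool_pos: [0.4894, -0.1272, 0.1702]
tool_rot: [-2.092, -2.167, -0.189]
contact_force: [-0.5, 0.4, -2.3]
opening: 0.0145
```

Request:
jog_arm(deltas=[[0,0.026,0,-0.2,0,-0.07,0],[0,0.026,0,-0.2,0,-0.07,0],[0,0.026,0,-0.21,0,-0.07,0],[0,0.026,0,-0.21,0,-0.07,0],[0,0.052,0,-0.45,-0.01,-0.15,0],[0,0.052,0,-0.48,-0.01,-0.16,0],[0,0.052,0,-0.5,-0.01,-0.16,0],[0,0.052,0,-0.31,0,-0.71,0],[0,0.052,0,-0.31,0,-0.71,0],[0,0.052,0,-0.31,0,-0.71,0],[0,0.052,0,-0.31,0,-0.71,0],[0,0.052,0,-0.31,0,-0.71,0]])

```text
t: 22.58
tool_pos: [0.4911, -0.1835, 0.1939]
tool_rot: [-1.783, -1.847, -0.653]
contact_force: [-0.1, 0.5, -1.1]
opening: 0.0147
```

Request:
jog_arm(deltas=[[0,0.052,0,-0.31,0,-0.71,0],[0,0.052,0,-0.31,0,-0.71,0],[0,0.052,0,-0.31,0,-0.71,0],[0,0.052,0,-0.31,0,-0.71,0],[0,0,0,0,0,0,0],[0,0,0,0,0,0,0],[0,0,0,0,0,0,0],[0,0,0,0,0,0,0]])

```text
t: 23.25
tool_pos: [0.4919, -0.2107, 0.2054]
tool_rot: [-1.648, -1.71, -0.803]
contact_force: [0.6, 1.2, -1.5]
opening: 0.0143
```

```bash
python3 dark.py; python3 - <<'E'
from h import *
o=ctrl.get_obs();p0=np.array(o['tool_pos']);R0=R.from_rotvec(o['tool_rot']);print('lip',p0+R0.apply(LIP),np.arcsin(R0.as_matrix()[2,0]),np.round(o['q'],2))
E
```

```text
scene [140 145  36  30 392] [ 0.514 -0.236  0.235] [36. 36. 37.]
scene [148 217  18   9  97] [ 0.501 -0.276  0.033] [49. 35. 28.]
scene [336 217   3   8  12] [0.539 0.25  0.04 ] [65. 44. 29.]
top [397 208  33  27 306] [ 0.52  -0.235  0.233] [36. 38. 40.]
top [212 216  13   3  22] [0.556 0.23  0.001] [77. 64. 49.]
top [207 220  41   3  65] [0.535 0.208 0.067] [68. 70. 72.]
top [249 222  13   2  21] [0.537 0.131 0.047] [70. 72. 75.]
top [263 223  38   2  46] [0.538 0.063 0.037] [67. 69. 73.]
top [306 224  13   3  17] [ 0.539 -0.018  0.02 ] [67. 70. 73.]
top [395 233  38  28 427] [ 0.474 -0.241  0.225] [40. 38. 39.]
top [207 252  12   9  67] [0.449 0.24  0.052] [70. 73. 77.]
top [434 259   8   4  11] [ 0.447 -0.327  0.065] [71. 62. 52.]
top [206 264   4  13  41] [0.409 0.247 0.049] [65. 44. 28.]
23.3 [ 0.49193921 -0.21062261  0.20550019] [-0.47219306  0.66663833 -1.63031596]
lip [ 0.4910671  -0.25193177  0.06219851] 0.9015837790312474 [-0.81  0.23  1.67  0.59  1.93 -0.83]
```

All the dark matter is now in the bowl (0.50, -0.276) and the scoop is empty. I'll lift away and go to a free spot on the far side of the tray.

```bash
python3 - <<'E'
from h import *
o=ctrl.get_obs();p0=np.array(o['tool_pos']);R0=R.from_rotvec(o['tool_rot'])
a=p0+[0,0,.09];plan(a,R0,4,0)
plan(np.array([.66,.13,.2]),Rdown(1.5708,0),16,0,(a,R0))
E
```

```text
ang 0.0 dist 0.09 per row 0.0 0.022500000000000006
[0,0,0,1.76,0.01,-1.4,0],[0,0,0,1.76,0.01,-1.4,0],[0,0,0,1.76,0.01,-1.4,0],[0,0,0,1.76,0.01,-1.4,0],
ang 51.7 dist 0.392 per row 0.05639519977916692 0.024475487982565887
[-0.001,-0.056,0.002,0.82,1.12,2.01,0],[-0.001,-0.056,0.002,0.94,1.12,1.96,0],[-0.001,-0.056,0.002,1.05,1.11,1.91,0],[-0.001,-0.056,0.002,1.16,1.11,1.85,0],[-0.001,-0.056,0.002,1.26,1.11,1.78,0],[-0.001,-0.056,0.002,1.36,1.1,1.71,0],[-0.001,-0.056,0.002,1.46,1.1,1.63,0],[-0.001,-0.056,0.002,1.55,1.09,1.54,0],[-0.001,-0.056,0.002,1.64,1.09,1.45,0],[-0.001,-0.056,0.002,1.72,1.08,1.36,0],[-0.001,-0.056,0.002,1.8,1.08,1.26,0],[-0.001,-0.056,0.002,1.87,1.08,1.16,0],
[-0.001,-0.056,0.002,1.93,1.07,1.05,0],[-0.001,-0.056,0.002,1.99,1.07,0.94,0],[-0.001,-0.056,0.002,2.04,1.06,0.83,0],[-0.001,-0.056,0.002,2.09,1.06,0.71,0],
```

Request:
jog_arm(deltas=[[0,0,0,1.2,0,-1.0,0],[0,0,0,1.8,0,-1.4,0],[0,0,0,1.8,0,-1.4,0],[0,0,0,1.8,0,-1.4,0],[0,0,0,0.5,0,-0.4,0],[0,-0.056,0.002,0.82,1.12,2.01,0],[0,-0.056,0.002,0.94,1.12,1.96,0],[0,-0.056,0.002,1.05,1.11,1.91,0],[0,-0.056,0.002,1.16,1.11,1.85,0],[0,-0.056,0.002,1.26,1.11,1.78,0],[0,-0.056,0.002,1.36,1.1,1.71,0],[0,-0.056,0.002,1.46,1.1,1.63,0]])

```text
t: 24.35
tool_pos: [0.5648, -0.0608, 0.2538]
tool_rot: [-1.911, -1.954, -0.491]
contact_force: [-0.2, -0.1, -1.4]
opening: 0.0147
```

Request:
jog_arm(deltas=[[-0.001,-0.056,0.002,1.55,1.09,1.54,0],[-0.001,-0.056,0.002,1.64,1.09,1.45,0],[-0.001,-0.056,0.002,1.72,1.08,1.36,0],[-0.001,-0.056,0.002,1.8,1.08,1.26,0],[-0.001,-0.056,0.002,1.87,1.08,1.16,0],[-0.001,-0.056,0.002,1.93,1.07,1.05,0],[-0.001,-0.056,0.002,1.99,1.07,0.94,0],[-0.001,-0.056,0.002,2.04,1.06,0.83,0],[-0.001,-0.056,0.002,2.09,1.06,0.71,0],[0,0,0,0,0,0,0],[0,0,0,0,0,0,0]])

```text
t: 25.27
tool_pos: [0.6577, 0.1321, 0.2]
tool_rot: [-2.208, -2.224, -0.004]
contact_force: [-0.8, -1.2, -2.4]
opening: 0.0143
```

```bash
python3 look.py w9; python3 - <<'E'
from h import *
z=np.load('w9.npz');K,T=cam('wrist',dict(tool_pos=z['p'],tool_rot=z['r']));W=cloud(K,T,z['d'])
P=W.reshape(-1,3)-z['p']; # world-aligned rel TCP
for y in (-.03,-.025,-.02,.02,.025,.03):
    q=P[(abs(P[:,1]-y)<.003)&(abs(P[:,0])<.012)&(P[:,2]<.03)&(P[:,2]>-.04)];print('handle',y,len(q),np.median(q[:,2]).round(4),np.percentile(q[:,0],[1,99]).round(4))
o,d0,dd=snap('top');K,T=cam('top',o);V=cloud(K,T,dd)
f=V[(abs(V[...,0]-.66)<.035)&(V[...,1]<.05)&(V[...,1]>-.03)&(V[...,2]>.05)&(V[...,2]<.25)]
if len(f)>20:
  A=np.c_[f[:,:2],np.ones(len(f))];c=np.linalg.lstsq(A,f[:,2],rcond=None)[0];print('scoop floor slope',c,len(f))
E
python3 dark.py
```

```text
25.2667 [0.6577 0.1321 0.2   ] [[-0.007, 1.0, -0.003], [1.0, 0.007, 0.007], [0.007, -0.003, -1.0]] [0.08 0.2  1.55 0.01 1.4  0.08] 0.014325613560234563 [-0.8 -1.2 -2.4]
handle -0.03 273 -0.0068 [-0.0093  0.0062]
handle -0.025 289 -0.0044 [-0.0091  0.0063]
handle -0.02 322 -0.0019 [-0.0089  0.0065]
handle 0.02 638 0.0173 [-0.0086  0.0069]
handle 0.025 720 0.0198 [-0.0087  0.0069]
handle 0.03 946 0.0217 [-0.0085  0.007 ]
scoop floor slope [0.00568731 0.03453256 0.14163241] 708
scene [148 217  18   9 115] [ 0.499 -0.274  0.033] [43. 32. 25.]
top [398 233  25  25 399] [ 0.493 -0.273  0.031] [35. 27. 21.]
top [206 265   3  12  30] [0.408 0.247 0.049] [71. 47. 29.]
25.4167 [0.65825708 0.1291762  0.20115444] [ 0.25766844 -1.36747277 -1.88226108]
```

Request:
jog_arm(deltas=[[0,-0.012,0,0,0,1.0,0],[0,0,0,0,0,2.0,0],[0,0,0,0,0,2.2,0],[0,0,0,0,0,2.2,0],[0,0,0,0,0,2.2,0],[0,0,0,0,0,2.0,0],[0,0,0,0,0,1.5,0],[0,0,0,0,0,0.8,0],[0,0,0,0,0,0.2,0],[0,0,0,0,0,0,0],[0,0,0,0,0,0,0]])

```text
t: 26.38
tool_pos: [0.6594, 0.1293, 0.0614]
tool_rot: [2.214, 2.222, -0.004]
contact_force: [0.3, 0.4, -1.8]
opening: 0.0146
```

Request:
jog_arm(deltas=[[0,0,0,0,0,0.1,0],[0,0,0,0,0,0.1,0],[0,0,0,0,0,0,0],[0,0,0,0,0,0,0]])

```text
t: 26.72
tool_pos: [0.6587, 0.1294, 0.0585]
tool_rot: [2.214, 2.223, -0.006]
contact_force: [0.0, -0.1, -1.4]
opening: 0.0146
```

Request:
jog_arm(deltas=[[0,0,0,0,0,0.1,0],[0,0,0,0,0,0.05,0],[0,0,0,0,0,0,0],[0,0,0,0,0,0,0]])

```text
t: 27.05
tool_pos: [0.6586, 0.1294, 0.0568]
tool_rot: [2.214, 2.223, -0.007]
contact_force: [0.2, -0.3, -0.5]
opening: 0.0143
```

Request:
jog_arm(deltas=[[0,0,0,0,0,0.05,0],[0,0,0,0,0,0.05,0],[0,0,0,0,0,0,0],[0,0,0,0,0,0,0]])

```text
t: 27.38
tool_pos: [0.6587, 0.1295, 0.0565]
tool_rot: [2.215, 2.223, -0.007]
contact_force: [-2.4, 1.3, 5.0]
opening: 0.0145
```

Touching the counter. I'll release, rise and back off.

Request:
jog_arm(deltas=[[0,0,0,0,0,0,0.15],[0,0,0,0,0,0,0.3],[0,0,0,0,0,0,0.6],[0,0,0,0,0,0,0.6],[0,0,0,0,0,0,0.6],[0,0,0,0,0,-0.7,0.6],[0,0,0,0,0,-2.0,0.6],[0,0,0,0,0,-3.0,0.6],[0,0,0,0,0,-3.0,0.6],[0,0,0,0,0,-3.0,0.6],[0,0,0,0,0,-3.0,0.6],[0,0,0,0,0,-3.0,0.6]])

```text
t: 28.38
tool_pos: [0.6584, 0.1303, 0.2345]
tool_rot: [2.214, 2.223, -0.006]
contact_force: [-0.1, 0.2, -0.7]
opening: 0.0513
```

Request:
jog_arm(deltas=[[0,0,0,1.0,0,-2.0,0.6],[0,0,0,2.0,0,-2.0,0.6],[0,0,0,3.0,0,0,0.6],[0,0,0,3.0,0,0,0.6],[0,0,0,3.0,0,0,0.6],[0,0,0,3.0,0,0,0.6],[0,0,0,1.0,0,0,0.6],[0,0,0,0,0,0,0.6],[0,0,0,0,0,0,0.6]])

```text
t: 29.13
tool_pos: [0.6579, 0.2903, 0.2716]
tool_rot: [2.213, 2.224, -0.008]
contact_force: [0.5, -0.7, -0.1]
opening: 0.0511
```

```bash
python3 dark.py; python3 - <<'E'
from h import *
o,a,d=snap('top');K,T=cam('top',o);W=cloud(K,T,d);Z=W[...,2]
f=W[(abs(W[...,0]-.665)<.03)&(W[...,1]<.06)&(W[...,1]>-.0)&(Z<.03)];A=np.c_[f[:,:2],np.ones(len(f))];print('scoop floor',np.linalg.lstsq(A,f[:,2],rcond=None)[0].round(4),np.median(f[:,2]))
for y in np.arange(.02,.27,.04):
    m=(abs(W[...,1]-y)<.003)&(abs(W[...,0]-.482)<.02); print(round(y,2),np.round(np.nanmedian(Z[m]),3),end='; ')
o,b,e=snap('scene')
A=cv2.resize(a[130:290,60:470],(800,312));B=cv2.resize(b[160:300,80:480],(800,280));save('fin.png',np.vstack([A,B]))
E
```

```text
scene [148 217  18   9 107] [ 0.499 -0.274  0.033] [50. 33. 24.]
scene [161 226   5   4  13] [ 0.554 -0.244  0.05 ] [76. 77. 73.]
top [374 230  12   6  25] [ 0.529 -0.202  0.001] [78. 63. 41.]
top [398 233  25  25 393] [ 0.493 -0.274  0.031] [41. 30. 23.]
top [371 240  14   9  70] [ 0.497 -0.198  0.001] [76. 61. 40.]
29.1833 [0.65806084 0.28961819 0.27166769] [ 0.16937376 -0.76303611  0.0562377 ]
scoop floor [-0.0017  0.0008  0.0051] 0.003933611027634454
0.02 0.014; 0.06 0.021; 0.1 0.028; 0.14 0.035; 0.18 0.561; 0.22 0.593; 0.26 0.583;
```

View pics/fin.png

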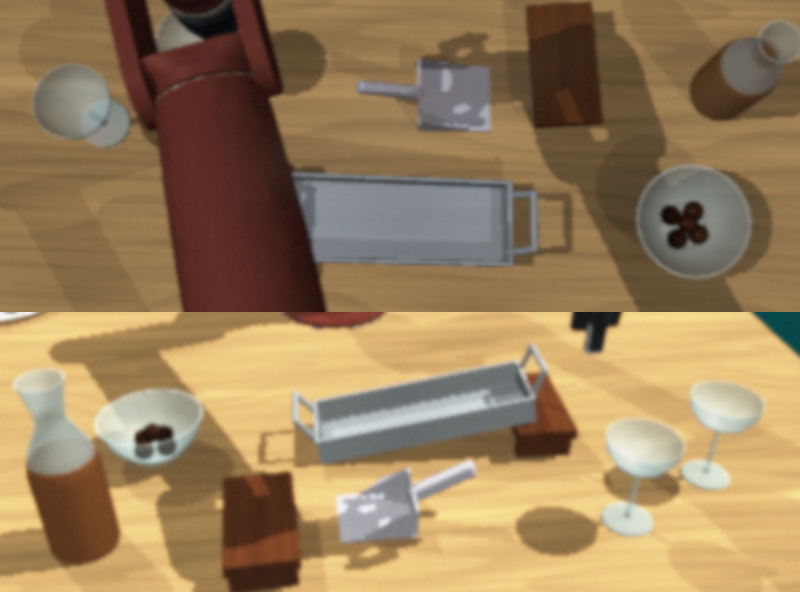

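The final view shows five chocolates in the bowl (685,222). The tray is empty and still propped, the scoop lies flat with its open side up (455,95), and the glasses and carafe haven't moved. Handing in.

```bash
python3 -c "
from station import ctrl
print(ctrl.finish_job())"
```

```text
the job is handed in; nothing more can be done
None
```

The job is done and handed in at about 29 s on the robot's clock. I propped the tray's left end on the leftmost riser, scooped up all five chocolates, and tipped them into the glass bowl. The scoop was then laid flat on the far side of the tray.

**Last checks:**
- **Bowl:** the final picture shows five chocolates in it. None are left on the tray, the scoop or the counter.
- **Tray:** it is still propped, with a slope of about 10°. In the last top view the arm hid the raised end, so I judged the lap on the riser from the scene view.
- **Scoop:** it lies flat with its open side up; its floor slopes less than 0.2°.
- **Bystanders:** the glasses and carafe look unmoved, and the gripper was clear of everything.

**What disagreed:**
- **Cameras:** the top camera read x about 4–5 mm higher than the wrist camera, so I used the wrist camera to fit the scoop into the tray.
- **Tray and scoop movement:** the tray's low handle read about 1–2 mm off after scooping. The scoop shifted about 3 mm when I gripped it. Neither affected the result.

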